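Sort the loose jars, mill and tealights into their caddies

TASK

Sort the mixed handful from the back of the long work board into the wooden holders at its front: one spice jar in each bay of the two-bay caddy, the wooden mill in the single-bay stand, and both tealights flat on the floor of the shallow tray, not stacked. Everything stays upright throughout and ends standing on its holder's floor, let go; leave the cup and the timer where they are.

Things in the scene. Friction and masses are not known exactly. Their poses are not given: they have to be found in the camera images.
- jar_a_mid (a point): spice jar, glass with a red screw cap, 45 mm diameter, 106 mm tall, about 0.11 kg, standing upright on the work board, whose top is 30 mm above the worktop (one of two alike). The point is on its axis, 53 mm above its foot. The cap is 44.6 mm across and takes up the top 21 mm; take the jar by the cap, from above (about 39 mm above this point).
- jar_b_mid (a point): spice jar, glass with a red screw cap, 45 mm diameter, 106 mm tall, about 0.11 kg, standing upright on the work board, whose top is 30 mm above the worktop (one of two alike). The point is on its axis, 53 mm above its foot. The cap is 44.6 mm across and takes up the top 21 mm; take the jar by the cap, from above (about 39 mm above this point).
- mill_mid (a point): dark wooden grinding mill, waisted, 58 mm diameter, 140 mm tall, about 0.18 kg, standing upright on the work board, whose top is 30 mm above the worktop. The point is on its axis, 70 mm above its foot. Its round head, 50 mm across, spans 102 to 129 mm above the foot and does not turn; a 12 mm knob sits on top of it. Take it by the head, from above (about 45 mm above this point).
- tealight_a_mid (a point): tealight candle in a metal cup, 15 mm tall, 38 mm diameter, about 25 g, standing upright on the work board, whose top is 30 mm above the worktop (one of two). The point is on its axis, 7.5 mm above its foot. Take it across its diameter from above, by the upper 9 to 12 mm of its side, so that the fingertips clear the rim of the tray.
- tealight_b_mid (a point): tealight candle in a metal cup, 17 mm tall, 38 mm diameter, about 25 g, standing upright on the work board, whose top is 30 mm above the worktop (one of two). The point is on its axis, 8.5 mm above its foot. Take it across its diameter from above, by the upper 9 to 12 mm of its side, so that the fingertips clear the rim of the tray.
- jar_caddy: light wooden caddy with two square bays side by side, fixed on the work board: 74 mm (its x) by 142 mm (its y), 46 mm high, walls 6 mm. Origin at the centre of its underside, z up. The bays are open above, each 62 mm square inside, centred at y = +34 mm and y = -34 mm in its frame; their floor is 6 mm above the origin.
- mill_stand: light wooden stand with a single square bay, fixed on the work board: 90 by 90 mm, 46 mm high, walls 6 mm. Origin at the centre of its underside, z up. The bay, open above, is 78 mm square inside, centred on the origin; its floor is 6 mm above the origin.
- tealight_tray: shallow light wooden tray, fixed on the work board: 80 mm (its x) by 162 mm (its y), rim 9 mm high, walls 5 mm. Origin at the centre of its underside, z up. Inside it is 70 by 152 mm, its floor 5 mm above the origin; the tealights go side by side along its y, some 40 mm either side of the centre.
- cup: bystander: small white espresso cup with a handle, 60 x 83 mm, 49 mm high, standing on the woven mat behind the work board. Origin at its underside. Leave it alone.
- timer: bystander: round kitchen timer with a wooden upper half, 69 mm diameter, 44 mm high, standing on the woven mat behind the work board. Origin at its underside. Leave it alone. Above it hangs a wall cabinet to keep clear of: its front is at x = 0.71 m (a knob to 0.68 m), its underside 0.457 m above the worktop.

How it is judged (in metres and radians):
At the end, for the whole second after the job is handed in: One jar per bay of the two-bay caddy (axis within 13 mm of the bay centre in x and y), mill in the stand (14 mm), both tealights in the tray (20 mm across, 60 mm along), all upright within 0.12 rad, seated on the floor (height within 4 to 5 mm), at rest, let go (((x of jar_a_mid in the frame of jar_caddy between -0.013 and 0.013 m and y of jar_a_mid in the frame of jar_caddy between 0.021 and 0.047 m and z of jar_a_mid in the frame of jar_caddy between 0.054 and 0.064 m and angle between each of jar_a_mid, jar_b_mid's own z axis and vertical below 0.12 rad and x of jar_b_mid in the frame of jar_caddy between -0.013 and 0.013 m and y of jar_b_mid in the frame of jar_caddy between -0.047 and -0.021 m and z of jar_b_mid in the frame of jar_caddy between 0.054 and 0.064 m) or (x of jar_b_mid in the frame of jar_caddy between -0.013 and 0.013 m and y of jar_b_mid in the frame of jar_caddy between 0.021 and 0.047 m and z of jar_b_mid in the frame of jar_caddy between 0.054 and 0.064 m and angle between each of jar_b_mid, jar_a_mid's own z axis and vertical below 0.12 rad and x of jar_a_mid in the frame of jar_caddy between -0.013 and 0.013 m and y of jar_a_mid in the frame of jar_caddy between -0.047 and -0.021 m and z of jar_a_mid in the frame of jar_caddy between 0.054 and 0.064 m)) and x of mill_mid in the frame of mill_stand between -0.014 and 0.014 m and y of mill_mid in the frame of mill_stand between -0.014 and 0.014 m and z of mill_mid in the frame of mill_stand between 0.071 and 0.081 m and angle between each of mill_mid, tealight_a_mid, tealight_b_mid's own z axis and vertical below 0.12 rad and x of tealight_a_mid in the frame of tealight_tray between -0.02 and 0.02 m and y of tealight_a_mid in the frame of tealight_tray between -0.06 and 0.06 m and z of tealight_a_mid in the frame of tealight_tray between 0.0085 and 0.0165 m and x of tealight_b_mid in the frame of tealight_tray between -0.02 and 0.02 m and y of tealight_b_mid in the frame of tealight_tray between -0.06 and 0.06 m and z of tealight_b_mid in the frame of tealight_tray between 0.0095 and 0.0175 m and linear speed of each of jar_a, jar_b, mill, tealight_a, tealight_b below 0.02 m/s and angular speed of each of jar_a, jar_b, mill, tealight_a, tealight_b below 0.2 rad/s and contact force between each of jar_a, jar_b, mill, tealight_a, tealight_b and the fingers below 0.1 N); the robot touches nothing.
It fails at once if a jar, the mill or a tealight tipped over (angle between any of jar_a_mid, jar_b_mid, mill_mid, tealight_a_mid, tealight_b_mid's own z axis and vertical above 0.6 rad).
It fails at once if the cup was disturbed (distance of cup from where it was at the start of the episode above 0.03 m).
It fails at once if the timer was disturbed (distance of timer from where it was at the start of the episode above 0.03 m).
It also fails if it takes over 128 s, if anything falls off the work surface, if the arm or the gripper's body presses on something with over 40 N, if the wrist force passes 120 N, or if a joint passes its speed limit or range.

ROBOT

A 7-joint arm with a two-finger parallel gripper is mounted at the origin on a cart in front of the work surface, level with it; the furniture and walls round the work are solid. World frame = base frame: x ahead of the robot, y to its left, z up, the work surface at z = 0. Lengths are in m, angles in degrees, forces in N, time in s.
With the tool pointing down it reaches from about 0.425 to 0.875 m from the base axis. Payload 8.4 kg.
Tool frame: the origin (TCP) lies midway between the tips of the shut fingers; the grasp point (between the pads) lies r.grip_depth behind it (r.grip_depth is the distance from the TCP to the grasp point, in m); z points along the fingers, x is the direction in which the jaws open and shut, and the axes are right-handed (so a half turn about z gives the same grasp; the last joint's range is limited). The gripper opens to 87 mm and grips with 3 to 60 N. Pads are 19 mm wide; open, the fingers measure 117 mm over their backs; the gripper's body (75 mm by 190 mm) begins 51 mm behind the grasp point.
Start: joints at [-74.553, 19.091, 2.286, 83.961, -0.768, 76.965, -3.352], TCP at [0.234, 0.606, 0.223] pointing down, gripper open.
Joint ranges: [-147.57, 147.57], [-21.85, 119.76], [-74.77, 79.35], [14.55, 137.4], [-85.83, 265.84], [4.83, 119.75], [-152.11, 152.11]. Speed limits (degrees/s): [127.2, 127.2, 159.86, 159.86, 180, 180, 180].

INTERFACE

Orientations are given as a 3x3 rotation matrix whose columns are the frame's x, y, z axes.
In Python, from cell import r gives the robot as it stands.
- The arm moves only by the tool move_arm, never from a script. Its argument "increments" is a list of rows, each an object with "linear": the shift along the tool's x, y, z in mm, a list of three; "rotation": the turn, a rotation vector about the tool's x, y, z in degrees, a list of three; "claw": the opening, from 0 (shut) to 1 (fully open). A call has exactly 5 rows; each row shifts and turns the commanded pose from where the row before left it, along the tool's axes as they then stand; what a row does not reach is not made up. A row lasts 1/12 s, in which the tool goes at most 41.7 mm and 7.16 degrees, less where a joint would pass 70% of its speed; a pose out of reach is approached as far as the arm can. A call with a gripper value outside its range is refused whole. The fingers move at their own pace and stop on an object; "grip_force" is the grip in N (left out, the last holds). Time passes only in rows, so rows that do not move let the fingers close, or fill a call up. It gives the time, the measured TCP pose, the force and the opening at its end, in the units of the state.
- r.read_state(): the state, without advancing time (a new reading comes with each control period).
- r.snapshot(name): name is "scene" or "top" or "wrist"; returns a dict with "image" (384x512x3 uint8, red, green, blue), "mtx" (3x3 intrinsics, pixels), "position" and "orientation" of the camera in the world; the wrist camera has in their place "tool_from_camera" (4x4, takes a point from camera to tool coordinates, whose origin is the TCP and whose axes are the tool frame's). Camera axes: x right, y down, z forward; pixel columns grow to the right and rows downward; lengths in m; the calibration is good to about 2 mm. A picture is of the moment at which its call begins: read the wrist's pose just before it. There is no depth.
- r.finish_job(): hands the job in, once; it reports no verdict.
The state is a dict: "t": time; "qpos": joint angles; "joint_velocities": joint speeds; "tau": joint torques, N m; "ee_pos": TCP position; "eef_rot": TCP orientation; "ft_force": force on the tool from outside, world axes, zero at the start; "ft_torque": the same for the moment, N m; "gripper_width": finger opening in m.
Only numpy, scipy, OpenCV 4.12 (cv2) and the standard library are available. Lean on these libraries where they do the work, as an engineer would, in place of code of your own. Each camera call takes 0.05 s, during which the arm holds its last target. There are 200 camera calls.

## Working session

There is one attempt and no reset: what is moved stays moved. The work goes in short steps, Python scripts to look and compute and a tool call to move; the robot and the scene stay as the last step left them, time stands still between calls to the robot, and variables do not carry over. Pictures are saved under pics/ and viewed, about 12 in all and at most 16, crops included, and the job is handed in when it is done.

Besides the shell and the picture viewer there is one more tool, called after "Request:" in YAML: its name, and indented under it one key for each argument. move_arm: Moves the arm, as the interface text tells. Its arguments: {"type":"object","properties":{"increments":{"type":"array"},"grip_force":{"type":"number"}},"required":["increments"]}

```bash
mkdir -p pics; ls
cat > h.py <<'E'
import numpy as np, cv2
from cell import r
def save(s,n): cv2.imwrite(f'pics/{n}.png', cv2.cvtColor(s['image'],cv2.COLOR_RGB2BGR))
def ray(s,u,v,z):
    d=np.array(s['orientation'])@np.linalg.inv(s['mtx'])@[u,v,1]; p=np.array(s['position'])
    return p+d*(z-p[2])/d[2]
E
python3 - <<'E'
from h import *
np.set_printoptions(precision=4,suppress=True)
print(r.grip_depth, r.read_state())
for n in('scene','top'):
    s=r.snapshot(n); save(s,n); np.savez(n+'.npz',**s)
    print(n,s['mtx'],s['position'],s['orientation'])
E
```

```text
pics
0.0187 {'t': 0.0, 'qpos': array([-74.5526,  19.1293,   2.287 ,  84.0113,  -0.7675,  76.9656,
        -3.3519]), 'joint_velocities': array([-0.0202,  0.0655, -0.012 ,  0.0331, -0.006 ,  0.012 , -0.0765]), 'tau': array([ -0.0001, -65.6379,   1.335 , -40.3781,  -0.0597,   0.045 ,
         0.0002]), 'ee_pos': array([0.2342, 0.6058, 0.2217]), 'eef_rot': array([[ 0.3606,  0.9327, -0.0005],
       [ 0.9327, -0.3606, -0.0015],
       [-0.0016,  0.0001, -1.    ]]), 'ft_force': array([ 0.8222, -0.2997,  0.705 ]), 'ft_torque': array([-0.0338, -0.0289,  0.0163]), 'gripper_width': 0.08708287267922668}
scene [[389.4049   0.     258.5003]
 [  0.     389.4049 193.1438]
 [  0.       0.       1.    ]] [ 0.0344 -0.3362  0.6726] [[ 0.5311 -0.5458  0.6481]
 [-0.8472 -0.3289  0.4172]
 [-0.0146 -0.7707 -0.6371]]
top [[430.4365   0.     253.7718]
 [  0.     430.4365 194.1372]
 [  0.       0.       1.    ]] [0.3884 0.0247 1.1191] [[-0.0512 -0.9771  0.2067]
 [-0.9987  0.0508 -0.0072]
 [-0.0035 -0.2068 -0.9784]]
```

View pics/top.png

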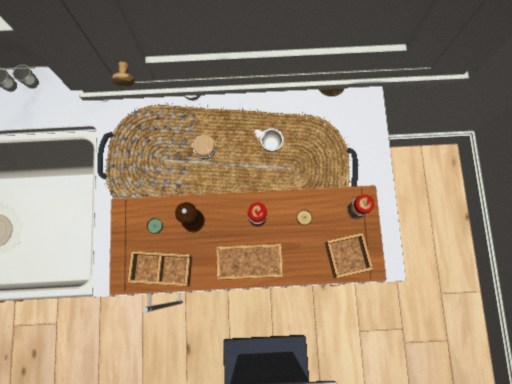

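View pics/scene.png

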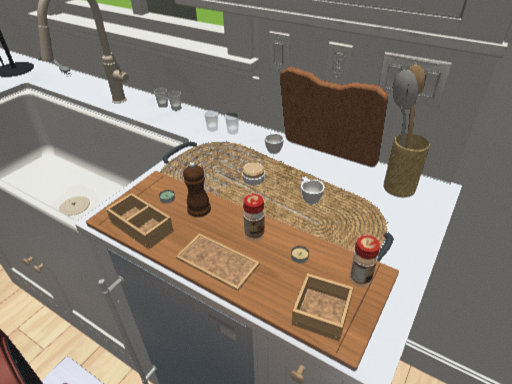

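The top view shows the jar caps at (257,212) and (363,205), the mill at (187,214), and the tealights at (155,226) (green) and (304,217) (yellow). The caddy is at (159,268), the tray at (250,262) and the stand, which is turned, at (349,255).

Run:
```python
from h import *
im=cv2.imread('pics/top.png')[180:300,105:395]
a=cv2.resize(im[:, :145],None,fx=5,fy=5,interpolation=cv2.INTER_CUBIC)
b=cv2.resize(im[:,145:],None,fx=5,fy=5,interpolation=cv2.INTER_CUBIC)
cv2.imwrite('pics/topL.png',a);cv2.imwrite('pics/topR.png',b)
s=np.load('top.npz')
hsv=cv2.cvtColor(s['image'],cv2.COLOR_RGB2HSV)
def blobs(m,z,n,lo):
    c,_=cv2.findContours(m.astype(np.uint8),cv2.RETR_EXTERNAL,cv2.CHAIN_APPROX_NONE)
    for k in c:
        if cv2.contourArea(k)>lo:
            rc=cv2.minAreaRect(k); box=cv2.boxPoints(rc)
            print(n,np.round(rc[0],1),np.round(rc[1],1),ray(s,*rc[0],z).round(4)[:2],[tuple(ray(s,*p,z).round(3)[:2]) for p in box])
H,S,V=hsv[...,0],hsv[...,1],hsv[...,2]
roi=np.zeros(H.shape,bool);roi[185:295,108:388]=1
blobs(((H<4)|(H>172))&(S>170)&(V>110)&roi,.13,'red',40)
blobs((H>45)&(H<100)&(S>60)&roi,.045,'green',20)
blobs((V<45)&roi,.1,'dark',40)
for n,p in dict(green=(155,226),yel=(304,217)).items(): print(n,hsv[p[1],p[0]],ray(s,*p,.045))
```

```text
red [257. 212.] [18. 16.] [0.5545 0.0121] [(np.float64(0.577), np.float64(0.03)), (np.float64(0.575), np.float64(-0.008)), (np.float64(0.532), np.float64(-0.005)), (np.float64(0.534), np.float64(0.032))]
red [364. 203.] [17. 17.] [ 0.5628 -0.2387] [(np.float64(0.564), np.float64(-0.211)), (np.float64(0.591), np.float64(-0.242)), (np.float64(0.561), np.float64(-0.267)), (np.float64(0.535), np.float64(-0.236))]
dark [194.3 221.5] [13.2 20. ] [0.5443 0.1625] [(np.float64(0.541), np.float64(0.191)), (np.float64(0.572), np.float64(0.155)), (np.float64(0.548), np.float64(0.134)), (np.float64(0.517), np.float64(0.17))]
green [ 62  56 133] [0.54646799 0.26891748 0.045     ]
yel [ 20 109 152] [ 0.5498923  -0.10663845  0.045     ]
```

View pics/topL.png

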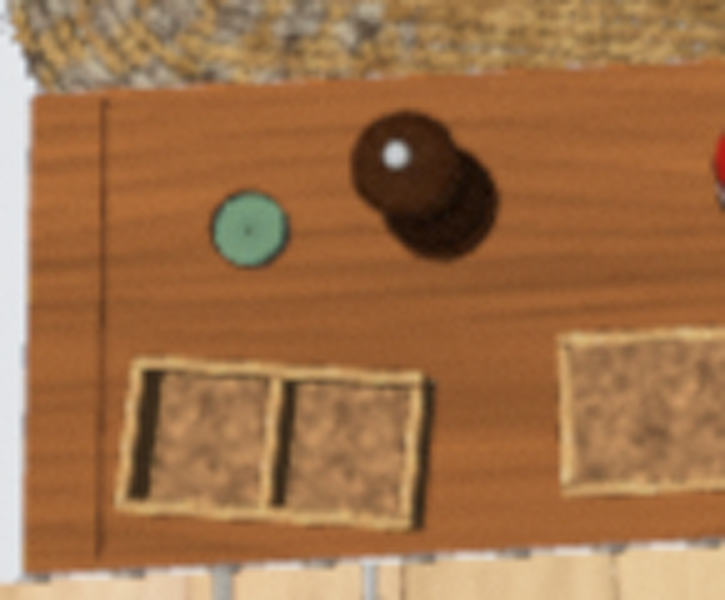

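View pics/topR.png

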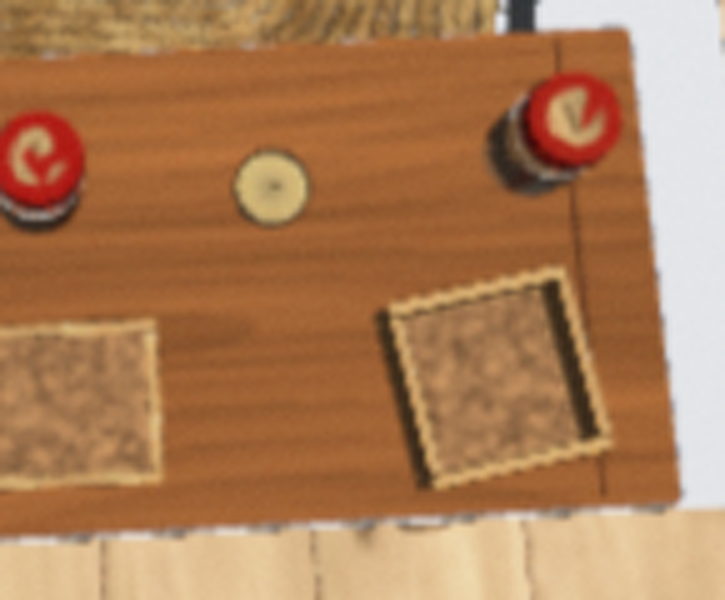

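Run:
```python
from h import *
np.set_printoptions(precision=4,suppress=True)
s=np.load('top.npz')
def P(x,y,z,R=0): return ray(s,105+145*R+(x+.5)/5-.5,180+(y+.5)/5-.5,z)[:2]
def box(n,c,z):
    q=np.array([P(x,y,z,R) for x,y,R in c]); ed=np.diff(np.vstack([q,q[:1]]),axis=0)
    # long axis world angle along y
    a=ed[2]-ed[0]; print(n,'c',q.mean(0),'edges',np.linalg.norm(ed,axis=1),'dir y-axis deg from world +y (ccw)',np.degrees(np.arctan2(-a[0],a[1])))
box('caddy',[(135,357,0),(425,373,0),(415,527,0),(118,510,0)],.076)
box('tray',[(558,338,0),(155,320,1),(160,480,1),(565,492,0)],.039)
box('stand',[(388,310,1),(562,270,1),(608,440,1),(432,487,1)],.076)
for n,a in dict(knob=(395,153,.168),head=(403,162,.145),green=(250,229,.046),yel=(271,187,.046,1),capA=(37,153,.136,1),capB=(575,118,.136,1)).items(): print(n,P(*a))
```

```text
caddy c [0.4405 0.2521] edges [0.1404 0.0726 0.1418 0.0724] dir y-axis deg from world +y (ccw) -6.10677037707053
tray c [0.4477 0.0373] edges [0.1614 0.0787 0.1579 0.0758] dir y-axis deg from world +y (ccw) -0.29148721751532686
stand c [ 0.448  -0.2041] edges [0.0873 0.0833 0.0877 0.086 ] dir y-axis deg from world +y (ccw) 10.754261615433634
knob [0.5607 0.1767]
head [0.5605 0.1768]
green [0.5479 0.2697]
yel [ 0.5498 -0.106 ]
capA [0.5577 0.012 ]
capB [ 0.5612 -0.2384]
```

Request:
move_arm:
  increments:
    - {"linear":[0,0,-8],"rotation":[0,0,6.9],"claw":1}
    - {"linear":[0,0,-8],"rotation":[0,0,6.9],"claw":1}
    - {"linear":[0,0,-8],"rotation":[0,0,6.9],"claw":1}
    - {"linear":[0,0,-8],"rotation":[0,0,6.9],"claw":1}
    - {"linear":[0,0,-8],"rotation":[0,0,6.9],"claw":1}

```text
t: 0.52
ee_pos: [0.2343, 0.606, 0.2624]
eef_rot: [[0.829, 0.56, -0.0], [0.56, -0.829, -0.001], [-0.001, 0.001, -1.0]]
ft_force: [-0.3, -0.2, 0.0]
gripper_width: 0.0872
```

Request:
move_arm:
  increments:
    - {"linear":[0,0,0],"rotation":[0,0,6.9],"claw":1}
    - {"linear":[0,0,0],"rotation":[0,0,6.9],"claw":1}
    - {"linear":[0,0,0],"rotation":[0,0,6.9],"claw":1}
    - {"linear":[0,0,0],"rotation":[0,0,6.9],"claw":1}
    - {"linear":[0,0,0],"rotation":[0,0,6.8],"claw":1}

```text
t: 0.93
ee_pos: [0.2342, 0.6061, 0.2621]
eef_rot: [[1.0, -0.006, -0.0], [-0.006, -1.0, -0.001], [-0.0, 0.001, -1.0]]
ft_force: [0.3, -0.5, -0.3]
gripper_width: 0.0868
```

Request:
move_arm:
  increments:
    - {"linear":[21.7,28.6,0],"rotation":[0,0,0],"claw":1}
    - {"linear":[21.7,28.6,0],"rotation":[0,0,0],"claw":1}
    - {"linear":[21.7,28.6,0],"rotation":[0,0,0],"claw":1}
    - {"linear":[21.7,28.6,0],"rotation":[0,0,0],"claw":1}
    - {"linear":[21.7,28.6,0],"rotation":[0,0,0],"claw":1}

```text
t: 1.35
ee_pos: [0.3434, 0.4615, 0.2622]
eef_rot: [[1.0, -0.0, -0.0], [-0.0, -1.0, -0.001], [-0.0, 0.001, -1.0]]
ft_force: [-0.3, 0.4, -0.7]
gripper_width: 0.0868
```

Request:
move_arm:
  increments:
    - {"linear":[21.7,28.6,0],"rotation":[0,0,0],"claw":1}
    - {"linear":[21.7,28.6,0],"rotation":[0,0,0],"claw":1}
    - {"linear":[21.7,28.6,0],"rotation":[0,0,0],"claw":1}
    - {"linear":[21.7,28.6,0],"rotation":[0,0,0],"claw":1}
    - {"linear":[21.7,28.6,0],"rotation":[0,0,0],"claw":1}

```text
t: 1.77
ee_pos: [0.4518, 0.3184, 0.2624]
eef_rot: [[1.0, -0.0, -0.0], [-0.0, -1.0, -0.0], [-0.0, 0.0, -1.0]]
ft_force: [1.0, 0.2, -0.1]
gripper_width: 0.0867
```

Request:
move_arm:
  increments:
    - {"linear":[21.7,28.6,0],"rotation":[0,0,0],"claw":1}
    - {"linear":[21.7,28.6,0],"rotation":[0,0,0],"claw":1}
    - {"linear":[21.7,28.6,0],"rotation":[0,0,0],"claw":1}
    - {"linear":[21.7,28.6,0],"rotation":[0,0,0],"claw":1}
    - {"linear":[21.7,28.6,0],"rotation":[0,0,0],"claw":1}

```text
t: 2.18
ee_pos: [0.5602, 0.1755, 0.2624]
eef_rot: [[1.0, -0.0, -0.0], [-0.0, -1.0, 0.0], [-0.0, -0.0, -1.0]]
ft_force: [0.6, 1.0, 0.5]
gripper_width: 0.087
```

```bash
cat >> h.py <<'E'
def wrist(n):
    st=r.read_state(); s=dict(r.snapshot('wrist')); save(s,n)
    T=np.eye(4);T[:3,:3]=st['eef_rot'];T[:3,3]=st['ee_pos']; C=T@np.array(s['tool_from_camera'])
    s['position']=C[:3,3]; s['orientation']=C[:3,:3]; np.savez(n+'.npz',**{k:s[k] for k in('image','mtx','position','orientation')})
    print(st['t'],st['ee_pos'],s['position']); return s
def proj(s,p):
    q=np.array(s['mtx'])@(np.array(s['orientation']).T@(np.array(p)-s['position'])); return q[:2]/q[2]
E
python3 - <<'E'
from h import *
s=wrist('w1'); print(s['mtx'],s['orientation'])
print(proj(s,[.5605,.177,.168]),proj(s,[.5479,.2697,.046]))
E
```

```text
2.1833 [0.56017087 0.17552289 0.26241261] [0.56034999 0.25905385 0.42427312]
[[297.52041527   0.         251.87390371]
 [  0.         297.52041527 193.06335535]
 [  0.           0.           1.        ]] [[ 9.99999469e-01 -6.79137425e-04  7.75218892e-04]
 [-4.16110463e-04 -9.54199650e-01 -2.99170277e-01]
 [ 9.42891327e-04  2.99169796e-01 -9.54199426e-01]]
[251.81034005 194.86172169] [241.21974663  90.50772594]
```

View pics/w1.png

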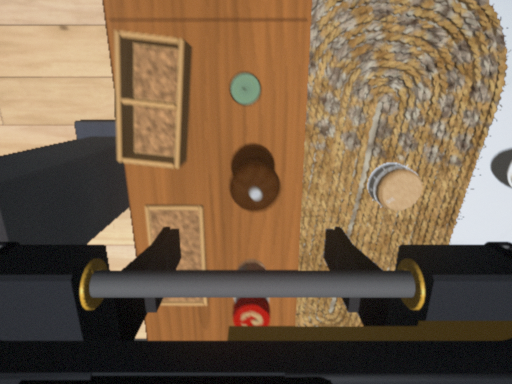

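The wrist view shows the knob at (256,194), the green tealight at (245,88), the caddy at (151,99), jar A's cap at (252,316) and the timer at (397,188). The top-view estimates agree to about 3 mm.

Request:
move_arm:
  increments:
    - {"linear":[2,-1.5,20],"rotation":[0,0,0],"claw":1}
    - {"linear":[0,0,30],"rotation":[0,0,0],"claw":1}
    - {"linear":[0,0,30],"rotation":[0,0,0],"claw":1}
    - {"linear":[0,0,30],"rotation":[0,0,0],"claw":1}
    - {"linear":[0,0,26],"rotation":[0,0,0],"claw":1}

```text
t: 2.65
ee_pos: [0.5607, 0.1785, 0.1244]
eef_rot: [[1.0, -0.001, -0.001], [-0.001, -1.0, -0.001], [-0.001, 0.001, -1.0]]
ft_force: [-0.7, 0.4, -0.6]
gripper_width: 0.0871
```

Request:
move_arm:
  grip_force: 15
  increments:
    - {"linear":[0,0,0],"rotation":[0,0,0],"claw":0.6}
    - {"linear":[0,0,0],"rotation":[0,0,0],"claw":0.5}
    - {"linear":[0,0,0],"rotation":[0,0,0],"claw":0.3}
    - {"linear":[0,0,0],"rotation":[0,0,0],"claw":0.2}
    - {"linear":[0,0,0],"rotation":[0,0,0],"claw":0}

```text
t: 3.07
ee_pos: [0.5626, 0.179, 0.1284]
eef_rot: [[1.0, -0.001, 0.003], [-0.001, -1.0, 0.001], [0.003, -0.001, -1.0]]
ft_force: [0.3, 0.0, -0.7]
gripper_width: 0.0614
```

Request:
move_arm:
  increments:
    - {"linear":[0,0,0],"rotation":[0,0,0],"claw":0}
    - {"linear":[0,0,0],"rotation":[0,0,0],"claw":0}
    - {"linear":[0,0,0],"rotation":[0,0,0],"claw":0}
    - {"linear":[0,0,0],"rotation":[0,0,0],"claw":0}
    - {"linear":[0,0,0],"rotation":[0,0,0],"claw":0}

```text
t: 3.48
ee_pos: [0.562, 0.1789, 0.1274]
eef_rot: [[1.0, -0.0, 0.001], [-0.0, -1.0, 0.001], [0.001, -0.001, -1.0]]
ft_force: [-1.4, -0.5, 6.0]
gripper_width: 0.0479
```

Request:
move_arm:
  increments:
    - {"linear":[0,0,-15],"rotation":[0,0,0],"claw":0}
    - {"linear":[0,0,-30],"rotation":[0,0,0],"claw":0}
    - {"linear":[0,0,-30],"rotation":[0,0,0],"claw":0}
    - {"linear":[0,0,-30],"rotation":[0,0,0],"claw":0}
    - {"linear":[0,0,-28],"rotation":[0,0,0],"claw":0}

```text
t: 3.9
ee_pos: [0.5614, 0.1783, 0.261]
eef_rot: [[1.0, -0.001, -0.0], [-0.001, -1.0, -0.0], [-0.0, 0.0, -1.0]]
ft_force: [-0.2, 0.6, -1.3]
gripper_width: 0.0475
```

Request:
move_arm:
  increments:
    - {"linear":[-7,20,0],"rotation":[0,0,0],"claw":0}
    - {"linear":[-7,25,0],"rotation":[0,0,0],"claw":0}
    - {"linear":[-7,25,0],"rotation":[0,0,0],"claw":0}
    - {"linear":[-7,25,0],"rotation":[0,0,0],"claw":0}
    - {"linear":[-7,25,0],"rotation":[0,0,0],"claw":0}

```text
t: 4.32
ee_pos: [0.5258, 0.0574, 0.2593]
eef_rot: [[1.0, -0.0, -0.0], [-0.0, -1.0, -0.0], [-0.0, 0.0, -1.0]]
ft_force: [0.6, -0.1, -0.6]
gripper_width: 0.0477
```

Request:
move_arm:
  increments:
    - {"linear":[-7,25,0],"rotation":[0,0,0],"claw":0}
    - {"linear":[-7,25,0],"rotation":[0,0,0],"claw":0}
    - {"linear":[-7,25,0],"rotation":[0,0,0],"claw":0}
    - {"linear":[-7,25,0],"rotation":[0,0,0],"claw":0}
    - {"linear":[-7,20,0],"rotation":[0,0,0],"claw":0}

```text
t: 4.73
ee_pos: [0.4906, -0.0635, 0.2594]
eef_rot: [[1.0, -0.002, -0.0], [-0.002, -1.0, -0.0], [-0.0, 0.0, -1.0]]
ft_force: [-0.6, -0.4, -1.2]
gripper_width: 0.0481
```

Run:
```python
from h import *
s=wrist('w2'); st=r.read_state(); print(st['gripper_width'],st['ft_force'])
p=st['ee_pos']; print('knob pred',proj(s,p+[0,0,.0187+.023]))
```

```text
4.7333 [ 0.49059366 -0.06351647  0.259376  ] [0.49091788 0.02002196 0.42123256]
0.047779996749660485 [-1.82843191 -4.87929428 -1.74317864]
knob pred [248.82885398 294.28771338]
```

View pics/w2.png

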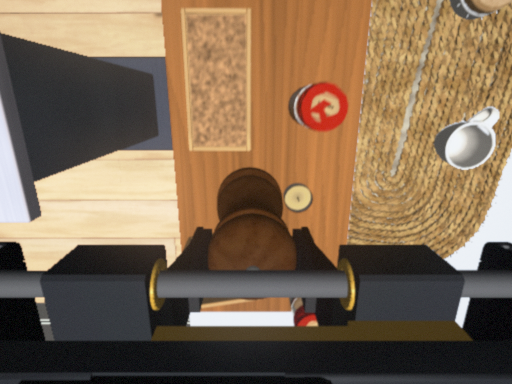

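The mill is held upright between the fingers, with its head at (252,240). The tray is at (217,80), jar A's cap at (325,107) and the yellow tealight at (298,198).

Run:
```python
from h import *
np.set_printoptions(precision=4,suppress=True)
w1=np.load('w1.npz');w2=np.load('w2.npz')
f=lambda s,c,z:np.array([ray(s,*p,z)[:2] for p in c])
print('caddy',f(w1,[(116,31),(188,37),(182,166),(118,163)],.076).mean(0),'top .4405 .2521')
print('tray',f(w2,[(182,10),(251,8),(252,150),(187,151)],.039).mean(0),'top .4477 .0373')
print('capA',ray(w2,324,106,.136),'yel',ray(w2,298,197,.046),'green',ray(w1,245,88,.046),'knob',ray(w1,256,194,.168))
```

```text
caddy [0.4477 0.2553] top .4405 .2521
tray [0.4505 0.0377] top .4477 .0373
capA [0.5576 0.0144 0.136 ] yel [ 0.5522 -0.1033  0.046 ] green [0.5525 0.2725 0.046 ] knob [0.5643 0.1778 0.168 ]
```

Request:
move_arm:
  increments:
    - {"linear":[-8.2,28,0],"rotation":[0,0,0],"claw":0}
    - {"linear":[-8.2,28,0],"rotation":[0,0,0],"claw":0}
    - {"linear":[-8.2,28,0],"rotation":[0,0,0],"claw":0}
    - {"linear":[-8.2,28,0],"rotation":[0,0,0],"claw":0}
    - {"linear":[-8.2,27,0],"rotation":[0,0,0],"claw":0}

```text
t: 5.2
ee_pos: [0.4496, -0.2016, 0.2595]
eef_rot: [[1.0, -0.001, -0.0], [-0.001, -1.0, 0.0], [-0.0, -0.0, -1.0]]
ft_force: [1.3, -0.1, -1.1]
gripper_width: 0.0479
```

Request:
move_arm:
  increments:
    - {"linear":[0,0,20],"rotation":[0,0,0],"claw":0}
    - {"linear":[0,0,20],"rotation":[0,0,0],"claw":0}
    - {"linear":[0,0,20],"rotation":[0,0,0],"claw":0}
    - {"linear":[0,0,14],"rotation":[0,0,0],"claw":0}
    - {"linear":[0,0,0],"rotation":[0,0,0],"claw":0}

```text
t: 5.62
ee_pos: [0.4486, -0.1997, 0.1829]
eef_rot: [[1.0, -0.001, -0.004], [-0.001, -1.0, 0.0], [-0.004, -0.0, -1.0]]
ft_force: [-0.8, -0.3, -1.5]
gripper_width: 0.0478
```

Run:
```python
from h import *
a=r.snapshot('top')['image'][225:285,310:390]; b=r.snapshot('scene')['image'][240:345,270:370]
f=lambda i,k:cv2.resize(i[...,::-1],None,fx=k,fy=k,interpolation=cv2.INTER_CUBIC)
a=f(a,5);b=f(b,4);c=np.zeros((max(a.shape[0],b.shape[0]),800,3),np.uint8);c[:300,:400]=a;c[:420,400:]=b
cv2.imwrite('pics/m1.png',c)
```

```text
(no output)
```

View pics/m1.png

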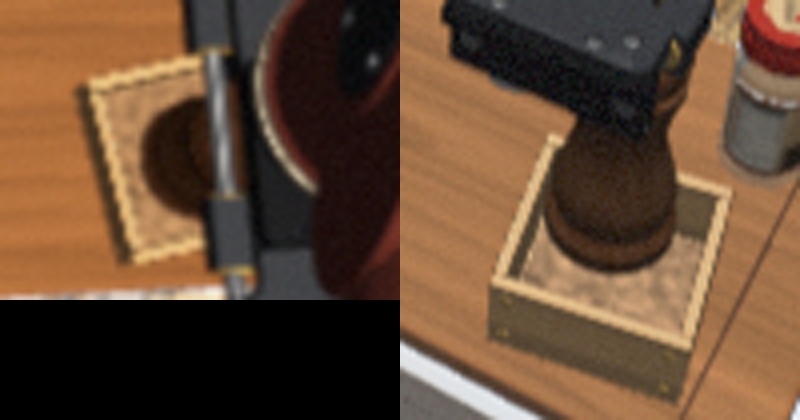

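Run:
```python
from h import *
s=np.load('scene.npz'); g=lambda x,y,z:ray(s,270+(x-400+.5)/4-.5,240+(y+.5)/4-.5,z)[:2].round(4)
c=np.array([g(*p,.076) for p in[(492,285),(553,137),(730,190),(690,347)]]);print(c,c.mean(0))
print('foot',[g(*p,.0855) for p in [(612,233),(547,210),(678,235),(612,272)]])
t=np.load('top.npz'); h=lambda x,y,z:ray(t,310+(x+.5)/5-.5,225+(y+.5)/5-.5,z)[:2].round(4)
print('foot left edge top',h(142,150,.09), 'corners',h(92,85,.076),h(132,262,.076))
print(r.read_state()['ee_pos'])
```

```text
[[ 0.3971 -0.1694]
 [ 0.4843 -0.1557]
 [ 0.4993 -0.2393]
 [ 0.4142 -0.2551]] [ 0.448725 -0.204875]
foot [array([ 0.4427, -0.2049]), array([ 0.4386, -0.1748]), array([ 0.457 , -0.2303]), array([ 0.4243, -0.2134])]
foot left edge top [ 0.4491 -0.1748] corners [ 0.4822 -0.1563] [ 0.3974 -0.168 ]
[ 0.45011763 -0.2003399   0.18566503]
```

Request:
move_arm:
  increments:
    - {"linear":[0,2,12],"rotation":[0,0,0],"claw":0}
    - {"linear":[0,0,12],"rotation":[0,0,0],"claw":0}
    - {"linear":[0,0,12],"rotation":[0,0,0],"claw":0}
    - {"linear":[0,0,10],"rotation":[0,0,0],"claw":0}
    - {"linear":[0,0,3],"rotation":[0,0,0],"claw":0}

```text
t: 6.13
ee_pos: [0.4503, -0.2021, 0.1361]
eef_rot: [[1.0, -0.0, -0.001], [-0.0, -1.0, 0.0], [-0.001, -0.0, -1.0]]
ft_force: [-0.5, 0.9, -1.5]
gripper_width: 0.0472
```

Request:
move_arm:
  increments:
    - {"linear":[0,0,1],"rotation":[0,0,0],"claw":0}
    - {"linear":[0,0,1],"rotation":[0,0,0],"claw":0}
    - {"linear":[0,0,1],"rotation":[0,0,0],"claw":0}
    - {"linear":[0,0,0],"rotation":[0,0,0],"claw":0}
    - {"linear":[0,0,0],"rotation":[0,0,0],"claw":0}

```text
t: 6.55
ee_pos: [0.4506, -0.2024, 0.134]
eef_rot: [[1.0, -0.001, 0.001], [-0.001, -1.0, 0.0], [0.001, -0.0, -1.0]]
ft_force: [0.0, -0.1, -1.9]
gripper_width: 0.0478
```

Request:
move_arm:
  increments:
    - {"linear":[0,0,0.7],"rotation":[0,0,0],"claw":0}
    - {"linear":[0,0,0.5],"rotation":[0,0,0],"claw":0}
    - {"linear":[0,0,0],"rotation":[0,0,0],"claw":0.58}
    - {"linear":[0,0,0],"rotation":[0,0,0],"claw":0.65}
    - {"linear":[0,0,0],"rotation":[0,0,0],"claw":0.75}

```text
t: 6.97
ee_pos: [0.4505, -0.2024, 0.1325]
eef_rot: [[1.0, -0.001, 0.0], [-0.001, -1.0, -0.0], [0.0, 0.0, -1.0]]
ft_force: [-0.6, 0.1, 0.6]
gripper_width: 0.057
```

Request:
move_arm:
  increments:
    - {"linear":[0,0,0],"rotation":[0,0,0],"claw":0.9}
    - {"linear":[0,0,0],"rotation":[0,0,0],"claw":0.9}
    - {"linear":[0,0,0],"rotation":[0,0,0],"claw":0.9}
    - {"linear":[0,0,-5],"rotation":[0,0,0],"claw":0.9}
    - {"linear":[0,0,-15],"rotation":[0,0,0],"claw":0.9}

```text
t: 7.38
ee_pos: [0.4492, -0.202, 0.1513]
eef_rot: [[1.0, -0.001, -0.003], [-0.001, -1.0, -0.0], [-0.003, 0.0, -1.0]]
ft_force: [0.7, 0.7, -0.6]
gripper_width: 0.0774
```

Request:
move_arm:
  increments:
    - {"linear":[0,0,-30],"rotation":[0,0,0],"claw":1}
    - {"linear":[0,0,-30],"rotation":[0,0,0],"claw":1}
    - {"linear":[0,0,-30],"rotation":[0,0,0],"claw":1}
    - {"linear":[20,0,-10],"rotation":[0,0,0],"claw":1}
    - {"linear":[30,0,0],"rotation":[0,0,0],"claw":1}

```text
t: 7.8
ee_pos: [0.5011, -0.2035, 0.2568]
eef_rot: [[1.0, -0.002, 0.007], [-0.002, -1.0, 0.003], [0.007, -0.003, -1.0]]
ft_force: [0.9, 0.4, 0.3]
gripper_width: 0.0866
```

Request:
move_arm:
  increments:
    - {"linear":[12,7,0],"rotation":[0,0,0],"claw":1}
    - {"linear":[12,7,0],"rotation":[0,0,0],"claw":1}
    - {"linear":[12,7,0],"rotation":[0,0,0],"claw":1}
    - {"linear":[12,7,0],"rotation":[0,0,0],"claw":1}
    - {"linear":[13,6,0],"rotation":[0,0,0],"claw":1}

```text
t: 8.22
ee_pos: [0.5618, -0.2369, 0.2525]
eef_rot: [[1.0, -0.001, -0.0], [-0.001, -1.0, -0.0], [-0.0, 0.0, -1.0]]
ft_force: [0.2, -0.8, 0.4]
gripper_width: 0.0869
```

Request:
move_arm:
  increments:
    - {"linear":[0,0,30],"rotation":[0,0,0],"claw":1}
    - {"linear":[0,0,30],"rotation":[0,0,0],"claw":1}
    - {"linear":[0,0,20],"rotation":[0,0,0],"claw":1}
    - {"linear":[0,0,10],"rotation":[0,0,0],"claw":1}
    - {"linear":[0,0,0],"rotation":[0,0,0],"claw":1}

```text
t: 8.63
ee_pos: [0.5603, -0.2358, 0.1605]
eef_rot: [[1.0, -0.0, -0.003], [-0.0, -1.0, 0.001], [-0.003, -0.001, -1.0]]
ft_force: [-0.1, -0.5, 0.1]
gripper_width: 0.0871
```

Run:
```python
from h import *
s=wrist('w3'); r0=r.snapshot('scene')['image'][150:350,230:430]
c=np.zeros((400,800,3),np.uint8);c[:400,:400]=cv2.resize(r0[...,::-1],None,fx=2,fy=2)
c[:384,400:]=s['image'][:,56:456,::-1];cv2.imwrite('pics/m2.png',c)
print(proj(s,[.5625,-.2375,.136]),r.read_state()['ee_pos'])
```

```text
8.6333 [ 0.56031812 -0.23575055  0.16053186] [ 0.56100425 -0.15231186  0.32243799]
[254.70965726 230.55289338] [ 0.56173717 -0.23665589  0.16343527]
```

View pics/m2.png

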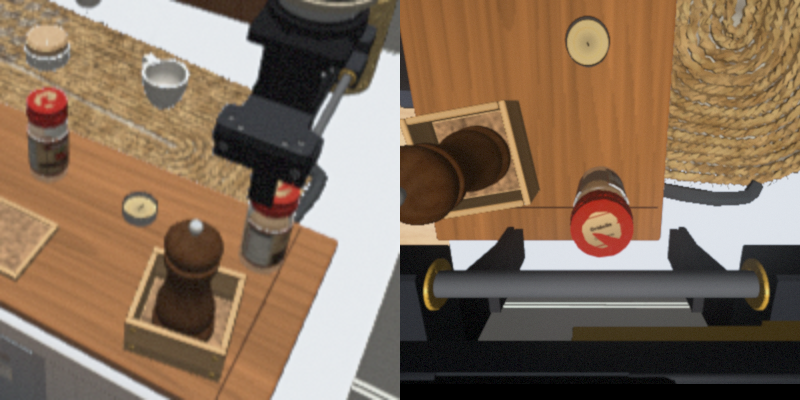

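The mill stands centred in the stand. The jar B cap is at wrist (257,227), close to prediction, and I descend.

Request:
move_arm:
  increments:
    - {"linear":[1,-1,15],"rotation":[0,0,0],"claw":1}
    - {"linear":[0,0,15],"rotation":[0,0,0],"claw":1}
    - {"linear":[0,0,15],"rotation":[0,0,0],"claw":1}
    - {"linear":[0,0,12],"rotation":[0,0,0],"claw":0.9}
    - {"linear":[0,0,0],"rotation":[0,0,0],"claw":0.7}

```text
t: 9.15
ee_pos: [0.562, -0.235, 0.1045]
eef_rot: [[1.0, -0.0, -0.001], [-0.0, -1.0, 0.0], [-0.001, -0.0, -1.0]]
ft_force: [0.1, 0.6, 0.3]
gripper_width: 0.0802
```

Request:
move_arm:
  increments:
    - {"linear":[0,0,0],"rotation":[0,0,0],"claw":0.6}
    - {"linear":[0,0,0],"rotation":[0,0,0],"claw":0.5}
    - {"linear":[0,0,0],"rotation":[0,0,0],"claw":0.3}
    - {"linear":[0,0,0],"rotation":[0,0,0],"claw":0.1}
    - {"linear":[0,0,0],"rotation":[0,0,0],"claw":0}

```text
t: 9.57
ee_pos: [0.5627, -0.2356, 0.106]
eef_rot: [[1.0, -0.001, 0.001], [-0.001, -1.0, -0.0], [0.001, 0.0, -1.0]]
ft_force: [-0.3, 0.9, 0.0]
gripper_width: 0.0481
```

Request:
move_arm:
  increments:
    - {"linear":[0,0,0],"rotation":[0,0,0],"claw":0}
    - {"linear":[0,0,0],"rotation":[0,0,0],"claw":0}
    - {"linear":[0,0,0],"rotation":[0,0,0],"claw":0}
    - {"linear":[0,0,0],"rotation":[0,0,0],"claw":0}
    - {"linear":[0,0,0],"rotation":[0,0,0],"claw":0}

```text
t: 9.98
ee_pos: [0.5627, -0.2356, 0.1058]
eef_rot: [[1.0, -0.001, 0.001], [-0.001, -1.0, -0.0], [0.001, 0.0, -1.0]]
ft_force: [0.7, -0.1, 4.5]
gripper_width: 0.0438
```

Request:
move_arm:
  increments:
    - {"linear":[0,0,-15],"rotation":[0,0,0],"claw":0}
    - {"linear":[0,0,-30],"rotation":[0,0,0],"claw":0}
    - {"linear":[0,0,-35],"rotation":[0,0,0],"claw":0}
    - {"linear":[0,0,-35],"rotation":[0,0,0],"claw":0}
    - {"linear":[0,0,-35],"rotation":[0,0,0],"claw":0}

```text
t: 10.4
ee_pos: [0.5615, -0.2353, 0.2563]
eef_rot: [[1.0, -0.001, -0.002], [-0.001, -1.0, 0.0], [-0.002, -0.0, -1.0]]
ft_force: [0.4, -0.9, -1.0]
gripper_width: 0.0443
```

Request:
move_arm:
  increments:
    - {"linear":[0,-20,0],"rotation":[0,0,0],"claw":0}
    - {"linear":[0,-30,0],"rotation":[0,0,0],"claw":0}
    - {"linear":[0,-35,0],"rotation":[0,0,0],"claw":0}
    - {"linear":[0,-35,0],"rotation":[0,0,0],"claw":0}
    - {"linear":[0,-35,0],"rotation":[0,0,0],"claw":0}

```text
t: 10.82
ee_pos: [0.5616, -0.0789, 0.2548]
eef_rot: [[1.0, -0.001, -0.001], [-0.001, -1.0, 0.0], [-0.001, -0.0, -1.0]]
ft_force: [0.3, 0.7, -1.8]
gripper_width: 0.0441
```

Request:
move_arm:
  increments:
    - {"linear":[-10,-35,0],"rotation":[0,0,0],"claw":0}
    - {"linear":[-10,-35,0],"rotation":[0,0,0],"claw":0}
    - {"linear":[-10,-35,0],"rotation":[0,0,0],"claw":0}
    - {"linear":[-10,-35,0],"rotation":[0,0,0],"claw":0}
    - {"linear":[-10,-35,0],"rotation":[0,0,0],"claw":0}

```text
t: 11.23
ee_pos: [0.5112, 0.096, 0.255]
eef_rot: [[1.0, -0.001, -0.001], [-0.001, -1.0, -0.0], [-0.001, 0.0, -1.0]]
ft_force: [0.7, 0.2, -1.2]
gripper_width: 0.0443
```

Request:
move_arm:
  increments:
    - {"linear":[-12,-35,0],"rotation":[0,0,0],"claw":0}
    - {"linear":[-12,-35,0],"rotation":[0,0,0],"claw":0}
    - {"linear":[-12,-35,0],"rotation":[0,0,0],"claw":0}
    - {"linear":[-12,-35,0],"rotation":[0,0,0],"claw":0}
    - {"linear":[-12,-35,0],"rotation":[0,0,0],"claw":0}

```text
t: 11.65
ee_pos: [0.4513, 0.2709, 0.2549]
eef_rot: [[1.0, -0.001, -0.001], [-0.001, -1.0, -0.0], [-0.001, 0.0, -1.0]]
ft_force: [2.0, 0.3, -1.3]
gripper_width: 0.044
```

Request:
move_arm:
  increments:
    - {"linear":[-3,-9,20],"rotation":[0,0,0],"claw":0}
    - {"linear":[-1,-8,25],"rotation":[0,0,0],"claw":0}
    - {"linear":[0,0,25],"rotation":[0,0,0],"claw":0}
    - {"linear":[0,0,17],"rotation":[0,0,0],"claw":0}
    - {"linear":[0,0,0],"rotation":[0,0,0],"claw":0}

```text
t: 12.07
ee_pos: [0.4463, 0.2851, 0.1643]
eef_rot: [[1.0, -0.0, -0.005], [-0.0, -1.0, -0.005], [-0.005, 0.005, -1.0]]
ft_force: [-0.3, -0.8, -1.7]
gripper_width: 0.0441
```

Run:
```python
from h import *
w=wrist('w4')
a=r.snapshot('top')['image'][235:295,115:195]; b=r.snapshot('scene')['image'][170:270,90:190]
f=lambda i,k:cv2.resize(i[...,::-1],None,fx=k,fy=k,interpolation=cv2.INTER_CUBIC)
c=np.zeros((600,800,3),np.uint8);c[:300,:400]=f(a,5);c[:400,400:]=f(b,4)
c[300:600,:400]=f(w['image'],.78125)
cv2.imwrite('pics/m3.png',c)
print(r.read_state()['ee_pos'])
```

```text
12.0667 [0.44628648 0.28510632 0.16427237] [0.44720401 0.36947932 0.32570032]
[0.44895467 0.2865577  0.16913   ]
```

View pics/m3.png

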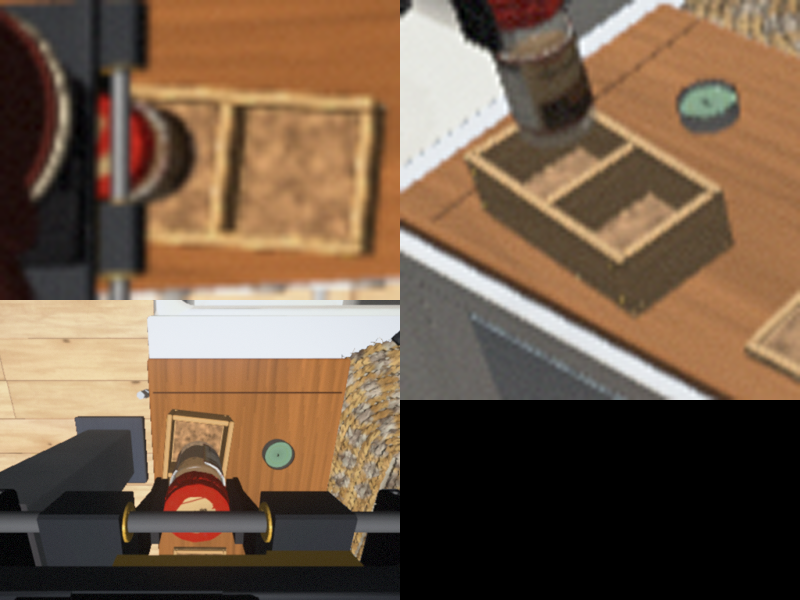

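Run:
```python
from h import *
np.set_printoptions(precision=4,suppress=True)
s=np.load('scene.npz'); g=lambda x,y,z:ray(s,90+(x-400+.5)/4-.5,170+(y+.5)/4-.5,z)[:2]
t=np.load('top.npz'); h=lambda x,y,z:ray(t,115+(x+.5)/5-.5,235+(y+.5)/5-.5,z)[:2]
print('scene L,R,B',g(468,155,.076),g(720,190,.076),g(627,262,.076),'div',g(550,203,.076),g(632,147,.076))
print('centre LR',(g(468,155,.076)+g(720,190,.076))/2,'div mid',(g(550,203,.076)+g(632,147,.076))/2)
print('jar foot scene',g(513,113,.093),g(592,103,.093),g(556,144,.093))
print('top div',h(232,97,.076),h(220,240,.076),'right',h(378,100,.076),h(365,252,.076))
print('jar foot top right edge',h(192,152,.093),'top/bot',h(155,108,.093),h(155,195,.093))
w=np.load('w4.npz'); k=lambda x,y,z:ray(w,(x+.5)/.78125-.5,(y-300+.5)/.78125-.5,z)[:2]
print('wrist far corners',k(170,410,.076),k(233,417,.076),'cap',k(196,497,.169+.030))
```

```text
scene L,R,B [0.4129 0.3265] [0.4665 0.1809] [0.398  0.1853] div [0.4091 0.2553] [0.4674 0.2498]
centre LR [0.4397 0.2537] div mid [0.4382 0.2525]
jar foot scene [0.441 0.314] [0.4713 0.2811] [0.4346 0.272 ]
top div [0.4732 0.2477] [0.406  0.2538] right [0.4682 0.1775] [0.3969 0.1851]
jar foot top right edge [0.4471 0.2631] top/bot [0.4685 0.2805] [0.428  0.2805]
wrist far corners [0.4178 0.3354] [0.4854 0.3279] cap [0.4463 0.2993]
```

Request:
move_arm:
  increments:
    - {"linear":[-5,0,3],"rotation":[0,0,0],"claw":0}
    - {"linear":[0,0,10],"rotation":[0,0,0],"claw":0}
    - {"linear":[0,0,14],"rotation":[0,0,0],"claw":0}
    - {"linear":[0,0,14],"rotation":[0,0,0],"claw":0}
    - {"linear":[0,0,10],"rotation":[0,0,0],"claw":0}

```text
t: 12.63
ee_pos: [0.4433, 0.2866, 0.1164]
eef_rot: [[1.0, -0.0, -0.0], [-0.0, -1.0, 0.0], [-0.0, -0.0, -1.0]]
ft_force: [-0.4, -0.9, -0.7]
gripper_width: 0.0441
```

Request:
move_arm:
  increments:
    - {"linear":[0,0,1.5],"rotation":[0,0,0],"claw":0}
    - {"linear":[0,0,1.5],"rotation":[0,0,0],"claw":0}
    - {"linear":[0,0,1],"rotation":[0,0,0],"claw":0}
    - {"linear":[0,0,0],"rotation":[0,0,0],"claw":0}
    - {"linear":[0,0,0],"rotation":[0,0,0],"claw":0}

```text
t: 13.05
ee_pos: [0.444, 0.2869, 0.1139]
eef_rot: [[1.0, -0.001, 0.001], [-0.001, -1.0, 0.001], [0.001, -0.001, -1.0]]
ft_force: [0.2, 0.4, -1.3]
gripper_width: 0.044
```

Request:
move_arm:
  increments:
    - {"linear":[0,0,1],"rotation":[0,0,0],"claw":0}
    - {"linear":[0,0,1],"rotation":[0,0,0],"claw":0}
    - {"linear":[0,0,0],"rotation":[0,0,0],"claw":0}
    - {"linear":[0,0,0],"rotation":[0,0,0],"claw":0.53}
    - {"linear":[0,0,0],"rotation":[0,0,0],"claw":0.6}

```text
t: 13.47
ee_pos: [0.4438, 0.2868, 0.1115]
eef_rot: [[1.0, -0.0, 0.0], [-0.0, -1.0, 0.0], [0.0, -0.0, -1.0]]
ft_force: [-0.1, -1.2, 0.6]
gripper_width: 0.0484
```

Request:
move_arm:
  increments:
    - {"linear":[0,0,0],"rotation":[0,0,0],"claw":0.7}
    - {"linear":[0,0,0],"rotation":[0,0,0],"claw":0.8}
    - {"linear":[0,0,0],"rotation":[0,0,0],"claw":0.8}
    - {"linear":[0,0,-5],"rotation":[0,0,0],"claw":0.8}
    - {"linear":[0,0,-15],"rotation":[0,0,0],"claw":0.8}

```text
t: 13.88
ee_pos: [0.4426, 0.2858, 0.1301]
eef_rot: [[1.0, -0.0, -0.002], [-0.0, -1.0, -0.003], [-0.002, 0.003, -1.0]]
ft_force: [1.1, 0.5, 0.2]
gripper_width: 0.0685
```

Request:
move_arm:
  increments:
    - {"linear":[0,0,-30],"rotation":[0,0,0],"claw":1}
    - {"linear":[0,0,-35],"rotation":[0,0,0],"claw":1}
    - {"linear":[10,20,-10],"rotation":[0,0,0],"claw":1}
    - {"linear":[20,30,0],"rotation":[0,0,0],"claw":1}
    - {"linear":[20,30,0],"rotation":[0,0,0],"claw":1}

```text
t: 14.3
ee_pos: [0.4942, 0.2069, 0.208]
eef_rot: [[1.0, 0.003, 0.002], [0.003, -1.0, 0.002], [0.002, -0.002, -1.0]]
ft_force: [1.3, -0.9, -1.4]
gripper_width: 0.0858
```

Request:
move_arm:
  increments:
    - {"linear":[20,35,0],"rotation":[0,0,0],"claw":1}
    - {"linear":[20,35,0],"rotation":[0,0,0],"claw":1}
    - {"linear":[15,35,0],"rotation":[0,0,0],"claw":1}
    - {"linear":[5,35,0],"rotation":[0,0,0],"claw":1}
    - {"linear":[4,35,0],"rotation":[0,0,0],"claw":1}

```text
t: 14.72
ee_pos: [0.558, 0.0296, 0.2067]
eef_rot: [[1.0, -0.001, 0.0], [-0.001, -1.0, -0.001], [0.0, 0.001, -1.0]]
ft_force: [0.6, -0.3, 0.4]
gripper_width: 0.0869
```

Request:
move_arm:
  increments:
    - {"linear":[0,8,10],"rotation":[0,0,0],"claw":1}
    - {"linear":[0,8.5,15],"rotation":[0,0,0],"claw":1}
    - {"linear":[0,0,10],"rotation":[0,0,0],"claw":1}
    - {"linear":[0,0,0],"rotation":[0,0,0],"claw":1}
    - {"linear":[0,0,0],"rotation":[0,0,0],"claw":1}

```text
t: 15.13
ee_pos: [0.5571, 0.0161, 0.1711]
eef_rot: [[1.0, 0.0, -0.001], [0.0, -1.0, -0.0], [-0.001, 0.0, -1.0]]
ft_force: [-0.3, 0.2, -0.1]
gripper_width: 0.087
```

Run:
```python
from h import *
s=wrist('w5'); hsv=cv2.cvtColor(s['image'],cv2.COLOR_RGB2HSV);H,S,V=cv2.split(hsv)
m=(((H<5)|(H>172))&(S>160)&(V>90)).astype(np.uint8)
for k in cv2.findContours(m,0,2)[0]:
    if cv2.contourArea(k)>150: print(cv2.minEnclosingCircle(k),cv2.boundingRect(k))
print('pred',proj(s,[.5577,.0125,.136]),r.read_state()['ee_pos'])
```

```text
15.1333 [0.55713827 0.01614624 0.17113218] [0.55739014 0.09969296 0.33298455]
((252.80313110351562, 219.72470092773438), 30.80890464782715) (224, 195, 59, 56)
pred [252.23464201 226.76524055] [0.5576095  0.01626664 0.17171458]
```

Request:
move_arm:
  increments:
    - {"linear":[0,1.5,20],"rotation":[0,0,0],"claw":1}
    - {"linear":[0,0,20],"rotation":[0,0,0],"claw":1}
    - {"linear":[0,0,16],"rotation":[0,0,0],"claw":1}
    - {"linear":[0,0,10],"rotation":[0,0,0],"claw":0.9}
    - {"linear":[0,0,0],"rotation":[0,0,0],"claw":0.7}

```text
t: 15.6
ee_pos: [0.5567, 0.0145, 0.1041]
eef_rot: [[1.0, 0.001, -0.002], [0.001, -1.0, -0.001], [-0.002, 0.001, -1.0]]
ft_force: [-0.4, 0.1, 0.4]
gripper_width: 0.0802
```

Request:
move_arm:
  increments:
    - {"linear":[0,0,0],"rotation":[0,0,0],"claw":0.6}
    - {"linear":[0,0,0],"rotation":[0,0,0],"claw":0.5}
    - {"linear":[0,0,0],"rotation":[0,0,0],"claw":0.3}
    - {"linear":[0,0,0],"rotation":[0,0,0],"claw":0.1}
    - {"linear":[0,0,0],"rotation":[0,0,0],"claw":0}

```text
t: 16.02
ee_pos: [0.5579, 0.0137, 0.106]
eef_rot: [[1.0, -0.0, 0.001], [-0.0, -1.0, 0.0], [0.001, -0.0, -1.0]]
ft_force: [-0.2, 0.1, -0.3]
gripper_width: 0.0486
```

Request:
move_arm:
  increments:
    - {"linear":[0,0,0],"rotation":[0,0,0],"claw":0}
    - {"linear":[0,0,0],"rotation":[0,0,0],"claw":0}
    - {"linear":[0,0,0],"rotation":[0,0,0],"claw":0}
    - {"linear":[0,0,0],"rotation":[0,0,0],"claw":0}
    - {"linear":[0,0,0],"rotation":[0,0,0],"claw":0}

```text
t: 16.43
ee_pos: [0.5579, 0.0136, 0.1057]
eef_rot: [[1.0, -0.001, 0.001], [-0.001, -1.0, 0.0], [0.001, -0.0, -1.0]]
ft_force: [-0.7, -0.2, 5.2]
gripper_width: 0.0441
```

Request:
move_arm:
  increments:
    - {"linear":[0,0,-15],"rotation":[0,0,0],"claw":0}
    - {"linear":[0,0,-30],"rotation":[0,0,0],"claw":0}
    - {"linear":[0,0,-35],"rotation":[0,0,0],"claw":0}
    - {"linear":[0,0,-20],"rotation":[0,0,0],"claw":0}
    - {"linear":[0,0,0],"rotation":[0,0,0],"claw":0}

```text
t: 16.85
ee_pos: [0.5594, 0.0134, 0.2094]
eef_rot: [[1.0, -0.001, 0.005], [-0.001, -1.0, 0.002], [0.005, -0.002, -1.0]]
ft_force: [-0.1, 0.4, -0.1]
gripper_width: 0.0439
```

Request:
move_arm:
  increments:
    - {"linear":[-13,-20,0],"rotation":[0,0,0],"claw":0}
    - {"linear":[-13,-20,0],"rotation":[0,0,0],"claw":0}
    - {"linear":[-13,-22,0],"rotation":[0,0,0],"claw":0}
    - {"linear":[-13,-22,0],"rotation":[0,0,0],"claw":0}
    - {"linear":[-13,-22,0],"rotation":[0,0,0],"claw":0}

```text
t: 17.27
ee_pos: [0.4911, 0.1203, 0.2042]
eef_rot: [[1.0, -0.001, -0.001], [-0.001, -1.0, -0.001], [-0.001, 0.001, -1.0]]
ft_force: [0.2, -0.0, -1.4]
gripper_width: 0.0441
```

Request:
move_arm:
  increments:
    - {"linear":[-13,-22,0],"rotation":[0,0,0],"claw":0}
    - {"linear":[-13,-22,0],"rotation":[0,0,0],"claw":0}
    - {"linear":[-13,-22,0],"rotation":[0,0,0],"claw":0}
    - {"linear":[-13,-22,0],"rotation":[0,0,0],"claw":0}
    - {"linear":[-5,-12,0],"rotation":[0,0,0],"claw":0}

```text
t: 17.68
ee_pos: [0.433, 0.2221, 0.2041]
eef_rot: [[1.0, 0.003, -0.002], [0.003, -1.0, -0.0], [-0.002, 0.0, -1.0]]
ft_force: [0.9, -0.1, -1.2]
gripper_width: 0.0438
```

Request:
move_arm:
  increments:
    - {"linear":[0,0,14],"rotation":[0,0,0],"claw":0}
    - {"linear":[0,0,14],"rotation":[0,0,0],"claw":0}
    - {"linear":[0,0,10],"rotation":[0,0,0],"claw":0}
    - {"linear":[0,0,0],"rotation":[0,0,0],"claw":0}
    - {"linear":[0,0,0],"rotation":[0,0,0],"claw":0}

```text
t: 18.1
ee_pos: [0.4351, 0.219, 0.1666]
eef_rot: [[1.0, -0.001, -0.001], [-0.001, -1.0, -0.002], [-0.001, 0.002, -1.0]]
ft_force: [0.6, -0.3, -1.1]
gripper_width: 0.0442
```

Run:
```python
from h import *
a=r.snapshot('top')['image'][235:295,115:195]; b=r.snapshot('scene')['image'][150:250,90:190]
f=lambda i,k:cv2.resize(i[...,::-1],None,fx=k,fy=k,interpolation=cv2.INTER_CUBIC)
c=np.zeros((400,800,3),np.uint8);c[:300,:400]=f(a,5);c[:400,400:]=f(b,4)
cv2.imwrite('pics/m4.png',c)
print(r.read_state()['ee_pos'],r.read_state()['ft_force'])
```

```text
[0.43592724 0.21953868 0.16775369] [ 0.06237058  1.20918952 -1.00567011]
```

View pics/m4.png

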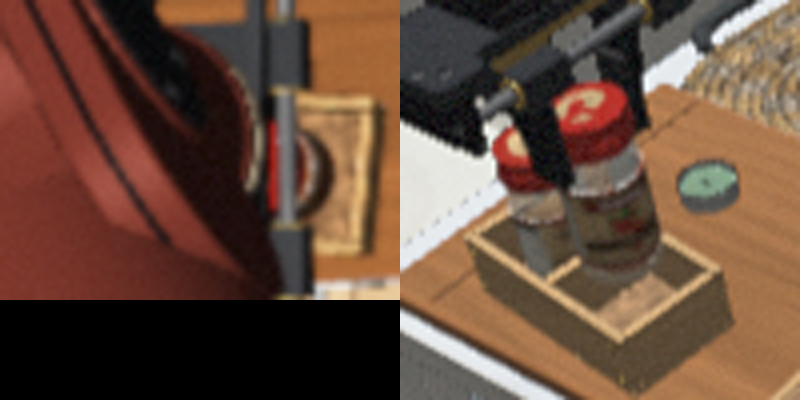

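Jar B stands in the far bay and jar A hovers over the near bay, well aligned. I lower it.

Request:
move_arm:
  increments:
    - {"linear":[0,0,10],"rotation":[0,0,0],"claw":0}
    - {"linear":[0,0,14],"rotation":[0,0,0],"claw":0}
    - {"linear":[0,0,14],"rotation":[0,0,0],"claw":0}
    - {"linear":[0,0,10],"rotation":[0,0,0],"claw":0}
    - {"linear":[0,0,3],"rotation":[0,0,0],"claw":0}

```text
t: 18.62
ee_pos: [0.4349, 0.2191, 0.1147]
eef_rot: [[1.0, -0.001, -0.002], [-0.001, -1.0, -0.001], [-0.002, 0.001, -1.0]]
ft_force: [0.1, -0.8, -1.2]
gripper_width: 0.044
```

Request:
move_arm:
  increments:
    - {"linear":[0,0,1.5],"rotation":[0,0,0],"claw":0}
    - {"linear":[0,0,1.5],"rotation":[0,0,0],"claw":0}
    - {"linear":[0,0,0],"rotation":[0,0,0],"claw":0}
    - {"linear":[0,0,0],"rotation":[0,0,0],"claw":0}
    - {"linear":[0,0,0],"rotation":[0,0,0],"claw":0}

```text
t: 19.03
ee_pos: [0.4359, 0.2198, 0.1138]
eef_rot: [[1.0, -0.001, 0.001], [-0.001, -1.0, 0.001], [0.001, -0.001, -1.0]]
ft_force: [-0.4, 0.7, -1.4]
gripper_width: 0.0439
```

Request:
move_arm:
  increments:
    - {"linear":[0,0,1],"rotation":[0,0,0],"claw":0}
    - {"linear":[0,0,1],"rotation":[0,0,0],"claw":0}
    - {"linear":[0,0,0],"rotation":[0,0,0],"claw":0}
    - {"linear":[0,0,0],"rotation":[0,0,0],"claw":0.53}
    - {"linear":[0,0,0],"rotation":[0,0,0],"claw":0.6}

```text
t: 19.45
ee_pos: [0.4357, 0.2197, 0.1114]
eef_rot: [[1.0, -0.0, 0.0], [-0.0, -1.0, 0.0], [0.0, -0.0, -1.0]]
ft_force: [0.3, -0.5, 0.5]
gripper_width: 0.0478
```

Request:
move_arm:
  increments:
    - {"linear":[0,0,0],"rotation":[0,0,0],"claw":0.7}
    - {"linear":[0,0,0],"rotation":[0,0,0],"claw":0.8}
    - {"linear":[0,0,0],"rotation":[0,0,0],"claw":0.8}
    - {"linear":[0,0,-5],"rotation":[0,0,0],"claw":0.8}
    - {"linear":[0,0,-15],"rotation":[0,0,0],"claw":0.8}

```text
t: 19.87
ee_pos: [0.4345, 0.219, 0.1302]
eef_rot: [[1.0, -0.0, -0.002], [-0.0, -1.0, -0.002], [-0.002, 0.002, -1.0]]
ft_force: [-0.4, -0.9, -0.5]
gripper_width: 0.0682
```

Request:
move_arm:
  increments:
    - {"linear":[0,0,-30],"rotation":[0,0,0],"claw":0.8}
    - {"linear":[0,0,-35],"rotation":[0,0,0],"claw":0.8}
    - {"linear":[30,0,-15],"rotation":[0,0,0],"claw":0.8}
    - {"linear":[35,-20,0],"rotation":[0,0,0],"claw":0.8}
    - {"linear":[35,-25,0],"rotation":[0,0,0],"claw":0.8}

```text
t: 20.28
ee_pos: [0.537, 0.2636, 0.2143]
eef_rot: [[1.0, -0.002, 0.003], [-0.002, -1.0, 0.004], [0.003, -0.004, -1.0]]
ft_force: [-0.1, 0.1, 0.6]
gripper_width: 0.0701
```

Request:
move_arm:
  increments:
    - {"linear":[0,0,0],"rotation":[0,0,-7],"claw":0.8}
    - {"linear":[0,0,0],"rotation":[0,0,-7],"claw":0.8}
    - {"linear":[0,0,0],"rotation":[0,0,-7],"claw":0.8}
    - {"linear":[0,0,0],"rotation":[0,0,-7],"claw":0.8}
    - {"linear":[0,0,0],"rotation":[0,0,-7],"claw":0.8}

```text
t: 20.7
ee_pos: [0.5346, 0.2638, 0.2115]
eef_rot: [[0.816, 0.578, -0.0], [0.578, -0.816, -0.001], [-0.0, 0.0, -1.0]]
ft_force: [-0.2, 0.4, 0.4]
gripper_width: 0.0694
```

Request:
move_arm:
  increments:
    - {"linear":[0,0,0],"rotation":[0,0,-7],"claw":0.8}
    - {"linear":[0,0,0],"rotation":[0,0,-7],"claw":0.8}
    - {"linear":[0,0,0],"rotation":[0,0,-7],"claw":0.8}
    - {"linear":[0,0,0],"rotation":[0,0,-7],"claw":0.8}
    - {"linear":[0,0,0],"rotation":[0,0,-7],"claw":0.8}

```text
t: 21.12
ee_pos: [0.5345, 0.2638, 0.2117]
eef_rot: [[0.337, 0.942, 0.0], [0.942, -0.337, -0.0], [-0.0, 0.0, -1.0]]
ft_force: [0.9, -0.0, 0.1]
gripper_width: 0.0698
```

Request:
move_arm:
  increments:
    - {"linear":[0,0,0],"rotation":[0,0,-7],"claw":0.8}
    - {"linear":[0,0,0],"rotation":[0,0,-7],"claw":0.8}
    - {"linear":[0,0,0],"rotation":[0,0,-6],"claw":0.8}
    - {"linear":[0,0,0],"rotation":[0,0,0],"claw":0.8}
    - {"linear":[0,0,0],"rotation":[0,0,0],"claw":0.8}

```text
t: 21.53
ee_pos: [0.5346, 0.2638, 0.2116]
eef_rot: [[0.004, 1.0, 0.0], [1.0, -0.004, 0.0], [0.0, 0.0, -1.0]]
ft_force: [-0.7, -0.3, -0.1]
gripper_width: 0.0697
```

Request:
move_arm:
  increments:
    - {"linear":[3,7,20],"rotation":[0,0,0],"claw":0.8}
    - {"linear":[3,6.5,25],"rotation":[0,0,0],"claw":0.8}
    - {"linear":[0,0,25],"rotation":[0,0,0],"claw":0.8}
    - {"linear":[0,0,25],"rotation":[0,0,0],"claw":0.8}
    - {"linear":[0,0,17],"rotation":[0,0,0],"claw":0.8}

```text
t: 21.95
ee_pos: [0.5472, 0.2694, 0.097]
eef_rot: [[0.005, 1.0, -0.002], [1.0, -0.005, -0.001], [-0.001, -0.002, -1.0]]
ft_force: [0.2, 0.2, -0.2]
gripper_width: 0.0698
```

Run:
```python
from h import *
s=wrist('w6'); hsv=cv2.cvtColor(s['image'],cv2.COLOR_RGB2HSV);H,S,V=cv2.split(hsv)
m=((H>45)&(H<90)&(S>35)&(V>60)).astype(np.uint8)
for k in cv2.findContours(m,0,2)[0]:
    if cv2.contourArea(k)>150:
        c,_=cv2.minEnclosingCircle(k);print(c,cv2.boundingRect(k),ray(s,*c,.046))
print('pred',proj(s,[.548,.27,.046]),r.read_state()['ee_pos'])
```

```text
21.95 [0.54719731 0.26941375 0.09701895] [0.46520404 0.27118698 0.25901988]
(256.4333190917969, 213.5) (234, 193, 46, 42) [0.54811576 0.27381178 0.046     ]
pred [251.45941489 213.37662754] [0.5457238  0.26872829 0.09421094]
```

View pics/w6.png

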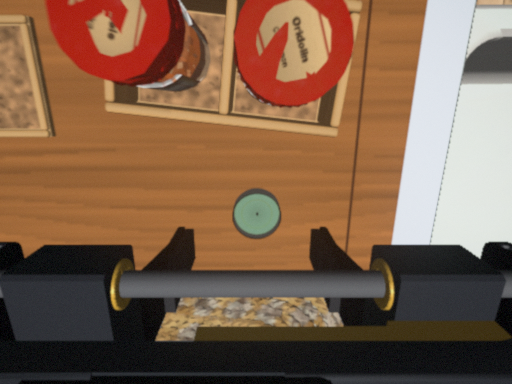

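The green tealight is at (256,213) between the fingers, and both jars stand in their bays. I descend.

Request:
move_arm:
  increments:
    - {"linear":[2,2.5,20],"rotation":[0,0,0],"claw":0.8}
    - {"linear":[0,0,18],"rotation":[0,0,0],"claw":0.8}
    - {"linear":[0,0,12],"rotation":[0,0,0],"claw":0.8}
    - {"linear":[0,0,4],"rotation":[0,0,0],"claw":0.8}
    - {"linear":[0,0,0],"rotation":[0,0,0],"claw":0.8}

```text
t: 22.42
ee_pos: [0.5501, 0.2716, 0.0449]
eef_rot: [[0.002, 1.0, -0.001], [1.0, -0.002, -0.001], [-0.001, -0.001, -1.0]]
ft_force: [1.0, 0.3, -0.1]
gripper_width: 0.0701
```

Request:
move_arm:
  increments:
    - {"linear":[0,0,0],"rotation":[0,0,0],"claw":0.8}
    - {"linear":[0,0,0],"rotation":[0,0,0],"claw":0.8}
    - {"linear":[0,0,0],"rotation":[0,0,0],"claw":0.8}
    - {"linear":[0,0,0],"rotation":[0,0,0],"claw":0.7}
    - {"linear":[0,0,0],"rotation":[0,0,0],"claw":0.6}

```text
t: 22.83
ee_pos: [0.5508, 0.272, 0.0459]
eef_rot: [[0.001, 1.0, 0.001], [1.0, -0.001, 0.001], [0.001, 0.001, -1.0]]
ft_force: [-0.3, -0.2, -0.4]
gripper_width: 0.0629
```

Request:
move_arm:
  increments:
    - {"linear":[0,-2.5,5],"rotation":[0,0,0],"claw":0.6}
    - {"linear":[0,0,3.5],"rotation":[0,0,0],"claw":0.6}
    - {"linear":[0,0,1.5],"rotation":[0,0,0],"claw":0.6}
    - {"linear":[0,0,0],"rotation":[0,0,0],"claw":0.6}
    - {"linear":[0,0,0],"rotation":[0,0,0],"claw":0.6}

```text
t: 23.25
ee_pos: [0.5479, 0.2717, 0.0351]
eef_rot: [[0.001, 1.0, -0.0], [1.0, -0.001, -0.0], [-0.0, -0.0, -1.0]]
ft_force: [0.2, -0.0, -0.2]
gripper_width: 0.0527
```

Request:
move_arm:
  grip_force: 8
  increments:
    - {"linear":[0,0,0],"rotation":[0,0,0],"claw":0.5}
    - {"linear":[0,0,0],"rotation":[0,0,0],"claw":0.4}
    - {"linear":[0,0,0],"rotation":[0,0,0],"claw":0.2}
    - {"linear":[0,0,0],"rotation":[0,0,0],"claw":0}
    - {"linear":[0,0,0],"rotation":[0,0,0],"claw":0}

```text
t: 23.67
ee_pos: [0.5481, 0.2718, 0.0355]
eef_rot: [[0.001, 1.0, 0.0], [1.0, -0.001, 0.0], [0.0, 0.0, -1.0]]
ft_force: [-0.6, -0.0, 0.2]
gripper_width: 0.037
```

Request:
move_arm:
  increments:
    - {"linear":[0,0,0],"rotation":[0,0,0],"claw":0}
    - {"linear":[0,0,0],"rotation":[0,0,0],"claw":0}
    - {"linear":[0,0,0],"rotation":[0,0,0],"claw":0}
    - {"linear":[0,0,0],"rotation":[0,0,0],"claw":0}
    - {"linear":[0,0,0],"rotation":[0,0,0],"claw":0}

```text
t: 24.08
ee_pos: [0.5482, 0.2718, 0.0354]
eef_rot: [[0.001, 1.0, 0.0], [1.0, -0.001, 0.0], [0.0, 0.0, -1.0]]
ft_force: [0.4, 0.5, 1.5]
gripper_width: 0.0367
```

Request:
move_arm:
  increments:
    - {"linear":[0,0,-10],"rotation":[0,0,0],"claw":0}
    - {"linear":[0,0,-25],"rotation":[0,0,0],"claw":0}
    - {"linear":[0,0,-30],"rotation":[0,0,0],"claw":0}
    - {"linear":[0,0,-30],"rotation":[0,0,0],"claw":0}
    - {"linear":[-10,0,0],"rotation":[0,0,0],"claw":0}

```text
t: 24.5
ee_pos: [0.5505, 0.2651, 0.137]
eef_rot: [[-0.002, 1.0, 0.007], [1.0, 0.002, 0.006], [0.006, 0.007, -1.0]]
ft_force: [1.3, 0.6, -0.5]
gripper_width: 0.0371
```

Request:
move_arm:
  increments:
    - {"linear":[-25,0,0],"rotation":[0,0,0],"claw":0}
    - {"linear":[-25,0,0],"rotation":[0,0,0],"claw":0}
    - {"linear":[-25,-10,0],"rotation":[0,0,0],"claw":0}
    - {"linear":[-25,-15,0],"rotation":[0,0,0],"claw":0}
    - {"linear":[-25,-15,0],"rotation":[0,0,0],"claw":0}

```text
t: 24.92
ee_pos: [0.5074, 0.1354, 0.1306]
eef_rot: [[0.001, 1.0, 0.0], [1.0, -0.001, -0.0], [-0.0, 0.0, -1.0]]
ft_force: [0.2, -0.8, -0.3]
gripper_width: 0.0369
```

Request:
move_arm:
  increments:
    - {"linear":[-20,-15,0],"rotation":[0,0,0],"claw":0}
    - {"linear":[-20,-15,0],"rotation":[0,0,0],"claw":0}
    - {"linear":[-19,-15,0],"rotation":[0,0,0],"claw":0}
    - {"linear":[0,-14,0],"rotation":[0,0,0],"claw":0}
    - {"linear":[0,0,0],"rotation":[0,0,0],"claw":0}

```text
t: 25.33
ee_pos: [0.4468, 0.0767, 0.1306]
eef_rot: [[0.003, 1.0, -0.001], [1.0, -0.003, 0.001], [0.001, -0.001, -1.0]]
ft_force: [-0.2, 0.6, -0.9]
gripper_width: 0.0366
```

Request:
move_arm:
  increments:
    - {"linear":[0,0,20],"rotation":[0,0,0],"claw":0}
    - {"linear":[0,0,20],"rotation":[0,0,0],"claw":0}
    - {"linear":[0,0,10],"rotation":[0,0,0],"claw":0}
    - {"linear":[0,0,0],"rotation":[0,0,0],"claw":0}
    - {"linear":[0,0,0],"rotation":[0,0,0],"claw":0}

```text
t: 25.75
ee_pos: [0.449, 0.0779, 0.0805]
eef_rot: [[0.0, 1.0, -0.001], [1.0, -0.0, -0.001], [-0.001, -0.001, -1.0]]
ft_force: [0.1, -0.9, -0.2]
gripper_width: 0.0371
```

Run:
```python
from h import *
w=wrist('w7');b=r.snapshot('scene')['image'][210:300,160:280]
f=lambda i,k:cv2.resize(i[...,::-1],None,fx=k,fy=k,interpolation=cv2.INTER_CUBIC)
c=np.zeros((400,800,3),np.uint8);c[:300,:400]=f(w['image'],.78125);c[:300,400:]=f(b,10/3)
cv2.imwrite('pics/m5.png',c)
print(r.read_state()['ee_pos'],r.read_state()['gripper_width'])
```

```text
25.75 [0.4490479  0.07789295 0.08046439] [0.3668936  0.0792059  0.24238484]
[0.44971411 0.0780995  0.08125161] 0.036706701919743616
```

View pics/m5.png

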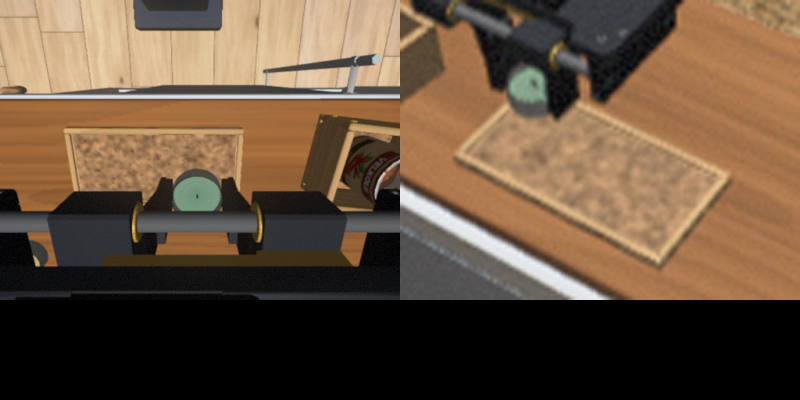

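Tealight A is held over the tray at wrist-crop (197,195), but its face in the scene view (528,88) may be tilted. I measure that.

Run:
```python
from h import *
s=r.snapshot('scene'); w=dict(np.load('w7.npz')); st=r.read_state()
s0=dict(np.load('scene.npz'))
def mask(i):
    H,S,V=cv2.split(cv2.cvtColor(i,cv2.COLOR_RGB2HSV)); return ((H>45)&(H<90)&(S>35)&(V>60)).astype(np.uint8)
def fit(n,s,roi,p):
    m=mask(s['image']);z=np.zeros_like(m);x0,y0,x1,y1=roi;z[y0:y1,x0:x1]=m[y0:y1,x0:x1]
    k=max(cv2.findContours(z,0,1)[0],key=cv2.contourArea)
    th=np.linspace(0,6.283,60)
    for t in (-30,-15,0,15,30):
        a=np.radians(t); P=np.array([proj(s,p+.018*np.array([np.cos(q)*np.cos(a),np.sin(q),-np.cos(q)*np.sin(a)])) for q in th])
        print(n,'tilt',t,np.ptp(P,axis=0).round(1),end=' ')
    print('\nobs',cv2.boundingRect(k),cv2.fitEllipse(k))
e=st['ee_pos']
fit('scene',s,(170,215,220,250),e+[0,0,.012])
fit('wrist',w,(200,200,300,280),e+[0,0,.012])
fit('scene0',s0,(150,180,180,210),np.array([.548,.271,.046]))
```

```text
scene tilt -30 [16.  16.6] scene tilt -15 [16.8 14.8] scene tilt 0 [17.4 12.4] scene tilt 15 [17.4  9.6] scene tilt 30 [17.1  7.1] 
obs (192, 230, 12, 11) ((198.23915100097656, 235.00746154785156), (10.022254943847656, 11.003643035888672), 88.9520263671875)
wrist tilt -30 [64.1 65.5] wrist tilt -15 [64.1 63.5] wrist tilt 0 [64.2 57.3] wrist tilt 15 [64.2 47.2] wrist tilt 30 [64.3 33.9] 
obs (221, 225, 62, 46) ((251.7512969970703, 249.01986694335938), (46.596317291259766, 61.910118103027344), 89.99397277832031)
scene0 tilt -30 [12.9 13.1] scene0 tilt -15 [13.8 11.4] scene0 tilt 0 [14.4  9.1] scene0 tilt 15 [14.6  6.6] scene0 tilt 30 [14.3  4.9] 
obs (160, 191, 14, 8) ((166.3300018310547, 194.79356384277344), (6.853831768035889, 13.20565414428711), 81.04127502441406)
```

Both views match a flat disc (scene height 11 px observed against 12 expected flat), so it is upright. I lower it.

Request:
move_arm:
  increments:
    - {"linear":[0,0,15],"rotation":[0,0,0],"claw":0}
    - {"linear":[0,0,12],"rotation":[0,0,0],"claw":0}
    - {"linear":[0,0,8],"rotation":[0,0,0],"claw":0}
    - {"linear":[0,0,3],"rotation":[0,0,0],"claw":0}
    - {"linear":[0,0,0],"rotation":[0,0,0],"claw":0}

```text
t: 26.32
ee_pos: [0.4488, 0.0778, 0.0422]
eef_rot: [[0.001, 1.0, -0.001], [1.0, -0.001, -0.0], [-0.0, -0.001, -1.0]]
ft_force: [-0.5, -0.8, 0.3]
gripper_width: 0.0371
```

Request:
move_arm:
  increments:
    - {"linear":[0,0,1],"rotation":[0,0,0],"claw":0}
    - {"linear":[0,0,0],"rotation":[0,0,0],"claw":0}
    - {"linear":[0,0,0],"rotation":[0,0,0],"claw":0}
    - {"linear":[0,0,0],"rotation":[0,0,0],"claw":0}
    - {"linear":[0,0,0],"rotation":[0,0,0],"claw":0}

```text
t: 26.73
ee_pos: [0.4491, 0.078, 0.0416]
eef_rot: [[0.001, 1.0, 0.0], [1.0, -0.001, 0.0], [0.0, 0.0, -1.0]]
ft_force: [-0.3, 1.8, 0.2]
gripper_width: 0.0369
```

Request:
move_arm:
  increments:
    - {"linear":[0,0,0.9],"rotation":[0,0,0],"claw":0}
    - {"linear":[0,0,0],"rotation":[0,0,0],"claw":0}
    - {"linear":[0,0,0],"rotation":[0,0,0],"claw":0.46}
    - {"linear":[0,0,0],"rotation":[0,0,0],"claw":0.52}
    - {"linear":[0,0,0],"rotation":[0,0,0],"claw":0.52}

```text
t: 27.15
ee_pos: [0.4489, 0.0779, 0.0405]
eef_rot: [[0.001, 1.0, -0.0], [1.0, -0.001, -0.0], [-0.0, -0.0, -1.0]]
ft_force: [0.1, -0.3, 0.6]
gripper_width: 0.0434
```

Request:
move_arm:
  increments:
    - {"linear":[0,0,0],"rotation":[0,0,0],"claw":0.52}
    - {"linear":[0,0,-3],"rotation":[0,0,0],"claw":0.52}
    - {"linear":[0,0,-8],"rotation":[0,0,0],"claw":0.52}
    - {"linear":[0,0,-20],"rotation":[0,0,0],"claw":0.7}
    - {"linear":[0,0,-30],"rotation":[0,0,0],"claw":0.8}

```text
t: 27.57
ee_pos: [0.4474, 0.0772, 0.101]
eef_rot: [[0.001, 1.0, -0.003], [1.0, -0.001, -0.002], [-0.002, -0.003, -1.0]]
ft_force: [0.4, 0.0, -0.9]
gripper_width: 0.0522
```

Request:
move_arm:
  increments:
    - {"linear":[-20,15,-10],"rotation":[0,0,0],"claw":0.8}
    - {"linear":[-35,20,0],"rotation":[0,0,0],"claw":0.8}
    - {"linear":[-35,20,0],"rotation":[0,0,0],"claw":0.8}
    - {"linear":[-35,20,0],"rotation":[0,0,0],"claw":0.8}
    - {"linear":[-35,20,0],"rotation":[0,0,0],"claw":0.8}

```text
t: 27.98
ee_pos: [0.5448, -0.0837, 0.1126]
eef_rot: [[-0.0, 1.0, 0.001], [1.0, 0.0, 0.0], [0.0, 0.001, -1.0]]
ft_force: [1.1, 0.7, -0.3]
gripper_width: 0.069
```

Request:
move_arm:
  increments:
    - {"linear":[-23,5,0],"rotation":[0,0,0],"claw":0.8}
    - {"linear":[0,0,15],"rotation":[0,0,0],"claw":0.8}
    - {"linear":[0,0,0],"rotation":[0,0,0],"claw":0.8}
    - {"linear":[0,0,0],"rotation":[0,0,0],"claw":0.8}
    - {"linear":[0,0,0],"rotation":[0,0,0],"claw":0.8}

```text
t: 28.4
ee_pos: [0.5488, -0.1041, 0.097]
eef_rot: [[-0.001, 1.0, -0.0], [1.0, 0.001, 0.001], [0.001, -0.0, -1.0]]
ft_force: [-0.3, 1.1, -0.1]
gripper_width: 0.0696
```

Run:
```python
from h import *
w=wrist('w8');b=r.snapshot('scene')['image'][210:300,160:280]
f=lambda i,k:cv2.resize(i[...,::-1],None,fx=k,fy=k,interpolation=cv2.INTER_CUBIC)
c=np.zeros((400,800,3),np.uint8);c[:300,:400]=f(w['image'],.78125);c[:300,400:]=f(b,10/3)
cv2.imwrite('pics/m6.png',c)
print(proj(w,[.5498,-.106,.046]),r.read_state()['ee_pos'],r.read_state()['gripper_width'])
```

```text
28.4 [ 0.54882827 -0.1040542   0.09703484] [ 0.46656423 -0.10306542  0.25889964]
[248.01569963 213.46731343] [ 0.54911206 -0.10396774  0.09722607] 0.0693966292892933
```

View pics/m6.png

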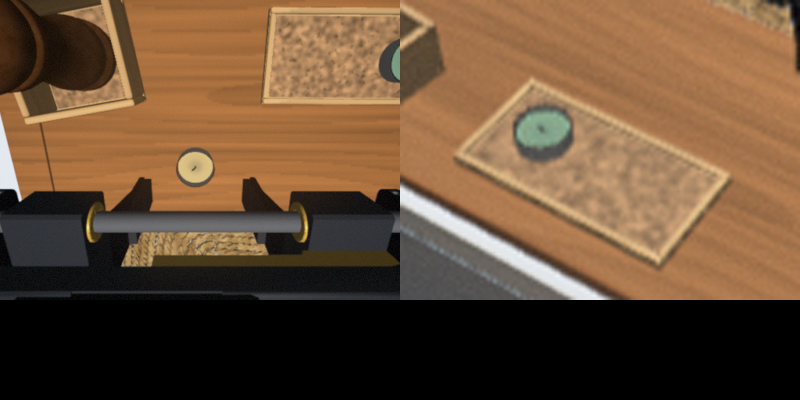

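The green tealight lies flat in the tray at (543,130). The yellow one is at wrist (250,213), as predicted.

Request:
move_arm:
  increments:
    - {"linear":[-1,0.5,20],"rotation":[0,0,0],"claw":0.7}
    - {"linear":[0,0,18],"rotation":[0,0,0],"claw":0.6}
    - {"linear":[0,0,11],"rotation":[0,0,0],"claw":0.6}
    - {"linear":[0,0,3],"rotation":[0,0,0],"claw":0.6}
    - {"linear":[0,0,0],"rotation":[0,0,0],"claw":0.6}

```text
t: 28.92
ee_pos: [0.5489, -0.1057, 0.0442]
eef_rot: [[-0.0, 1.0, -0.001], [1.0, 0.0, 0.0], [0.0, -0.001, -1.0]]
ft_force: [-0.4, 0.3, 0.2]
gripper_width: 0.0533
```

Request:
move_arm:
  increments:
    - {"linear":[0,0,0],"rotation":[0,0,0],"claw":0.6}
    - {"linear":[0,0,0],"rotation":[0,0,0],"claw":0.6}
    - {"linear":[0,0,0],"rotation":[0,0,0],"claw":0.6}
    - {"linear":[0,0,0],"rotation":[0,0,0],"claw":0.6}
    - {"linear":[0,0,0],"rotation":[0,0,0],"claw":0.6}

```text
t: 29.33
ee_pos: [0.5496, -0.1062, 0.0449]
eef_rot: [[0.001, 1.0, 0.001], [1.0, -0.001, 0.0], [0.0, 0.001, -1.0]]
ft_force: [0.2, -0.1, -0.1]
gripper_width: 0.0525
```

Request:
move_arm:
  increments:
    - {"linear":[0,0,5],"rotation":[0,0,0],"claw":0.6}
    - {"linear":[0,0,3],"rotation":[0,0,0],"claw":0.6}
    - {"linear":[0,0,1.5],"rotation":[0,0,0],"claw":0.6}
    - {"linear":[0,0,0],"rotation":[0,0,0],"claw":0.6}
    - {"linear":[0,0,0],"rotation":[0,0,0],"claw":0.6}

```text
t: 29.75
ee_pos: [0.5491, -0.1063, 0.0347]
eef_rot: [[0.001, 1.0, -0.001], [1.0, -0.001, -0.0], [-0.0, -0.001, -1.0]]
ft_force: [-0.5, -0.7, -0.3]
gripper_width: 0.0521
```

Request:
move_arm:
  grip_force: 8
  increments:
    - {"linear":[0,0,0],"rotation":[0,0,0],"claw":0.5}
    - {"linear":[0,0,0],"rotation":[0,0,0],"claw":0.4}
    - {"linear":[0,0,0],"rotation":[0,0,0],"claw":0.2}
    - {"linear":[0,0,0],"rotation":[0,0,0],"claw":0}
    - {"linear":[0,0,0],"rotation":[0,0,0],"claw":0}

```text
t: 30.17
ee_pos: [0.5494, -0.1062, 0.0351]
eef_rot: [[0.001, 1.0, 0.0], [1.0, -0.001, -0.0], [-0.0, 0.0, -1.0]]
ft_force: [-0.0, 0.8, 1.0]
gripper_width: 0.0371
```

Request:
move_arm:
  increments:
    - {"linear":[0,0,0],"rotation":[0,0,0],"claw":0}
    - {"linear":[0,0,0],"rotation":[0,0,0],"claw":0}
    - {"linear":[0,0,0],"rotation":[0,0,0],"claw":0}
    - {"linear":[0,0,0],"rotation":[0,0,0],"claw":0}
    - {"linear":[0,0,0],"rotation":[0,0,0],"claw":0}

```text
t: 30.58
ee_pos: [0.5494, -0.1062, 0.035]
eef_rot: [[0.001, 1.0, 0.0], [1.0, -0.001, -0.0], [-0.0, 0.0, -1.0]]
ft_force: [0.4, -0.2, 0.5]
gripper_width: 0.0369
```

Request:
move_arm:
  increments:
    - {"linear":[0,0,-10],"rotation":[0,0,0],"claw":0}
    - {"linear":[0,0,-20],"rotation":[0,0,0],"claw":0}
    - {"linear":[0,0,-25],"rotation":[0,0,0],"claw":0}
    - {"linear":[0,0,-15],"rotation":[0,0,0],"claw":0}
    - {"linear":[0,0,0],"rotation":[0,0,0],"claw":0}

```text
t: 31.0
ee_pos: [0.5513, -0.1067, 0.1088]
eef_rot: [[0.001, 1.0, 0.005], [1.0, -0.001, 0.0], [0.0, 0.005, -1.0]]
ft_force: [1.2, -0.8, 0.1]
gripper_width: 0.0377
```

Request:
move_arm:
  increments:
    - {"linear":[15,-10,0],"rotation":[0,0,0],"claw":0}
    - {"linear":[20,-20,0],"rotation":[0,0,0],"claw":0}
    - {"linear":[20,-20,0],"rotation":[0,0,0],"claw":0}
    - {"linear":[20,-20,0],"rotation":[0,0,0],"claw":0}
    - {"linear":[15,-15,0],"rotation":[0,0,0],"claw":0}

```text
t: 31.42
ee_pos: [0.4624, -0.0148, 0.1044]
eef_rot: [[-0.0, 1.0, -0.001], [1.0, 0.0, 0.0], [0.0, -0.001, -1.0]]
ft_force: [0.2, -0.2, 0.2]
gripper_width: 0.0372
```

Request:
move_arm:
  increments:
    - {"linear":[13,-16,0],"rotation":[0,0,0],"claw":0}
    - {"linear":[0,0,10],"rotation":[0,0,0],"claw":0}
    - {"linear":[0,0,15],"rotation":[0,0,0],"claw":0}
    - {"linear":[0,0,0],"rotation":[0,0,0],"claw":0}
    - {"linear":[0,0,0],"rotation":[0,0,0],"claw":0}

```text
t: 31.83
ee_pos: [0.4478, -0.0037, 0.0794]
eef_rot: [[0.001, 1.0, -0.002], [1.0, -0.001, -0.001], [-0.001, -0.002, -1.0]]
ft_force: [-0.3, -0.4, 0.2]
gripper_width: 0.0373
```

Request:
move_arm:
  increments:
    - {"linear":[0,0,0],"rotation":[0,0,0],"claw":0}
    - {"linear":[0,0,15],"rotation":[0,0,0],"claw":0}
    - {"linear":[0,0,14],"rotation":[0,0,0],"claw":0}
    - {"linear":[0,0,6],"rotation":[0,0,0],"claw":0}
    - {"linear":[0,0,0],"rotation":[0,0,0],"claw":0}

```text
t: 32.25
ee_pos: [0.4478, -0.0036, 0.0443]
eef_rot: [[0.001, 1.0, -0.002], [1.0, -0.001, -0.001], [-0.001, -0.002, -1.0]]
ft_force: [-0.3, 1.1, 0.7]
gripper_width: 0.037
```

Request:
move_arm:
  increments:
    - {"linear":[0,0,0],"rotation":[0,0,0],"claw":0}
    - {"linear":[0,0,0],"rotation":[0,0,0],"claw":0}
    - {"linear":[0,0,0],"rotation":[0,0,0],"claw":0}
    - {"linear":[0,0,0],"rotation":[0,0,0],"claw":0}
    - {"linear":[0,0,0],"rotation":[0,0,0],"claw":0}

```text
t: 32.67
ee_pos: [0.4487, -0.003, 0.0454]
eef_rot: [[0.0, 1.0, 0.001], [1.0, -0.0, 0.0], [0.0, 0.001, -1.0]]
ft_force: [-0.5, -0.4, -0.5]
gripper_width: 0.0368
```

Request:
move_arm:
  increments:
    - {"linear":[0,0,2],"rotation":[0,0,0],"claw":0}
    - {"linear":[0,0,2],"rotation":[0,0,0],"claw":0}
    - {"linear":[0,0,1.2],"rotation":[0,0,0],"claw":0}
    - {"linear":[0,0,0],"rotation":[0,0,0],"claw":0}
    - {"linear":[0,0,0],"rotation":[0,0,0],"claw":0}

```text
t: 33.08
ee_pos: [0.4484, -0.0031, 0.0398]
eef_rot: [[0.001, 1.0, -0.0], [1.0, -0.001, -0.0], [-0.0, -0.0, -1.0]]
ft_force: [-1.4, 0.7, 1.4]
gripper_width: 0.0372
```

Request:
move_arm:
  increments:
    - {"linear":[0,0,0],"rotation":[0,0,0],"claw":0}
    - {"linear":[0,0,0],"rotation":[0,0,0],"claw":0.46}
    - {"linear":[0,0,0],"rotation":[0,0,0],"claw":0.5}
    - {"linear":[0,0,0],"rotation":[0,0,0],"claw":0.52}
    - {"linear":[0,0,0],"rotation":[0,0,0],"claw":0.52}

```text
t: 33.5
ee_pos: [0.4483, -0.0032, 0.0397]
eef_rot: [[0.001, 1.0, -0.0], [1.0, -0.001, -0.0], [-0.0, -0.0, -1.0]]
ft_force: [-0.0, -0.1, -0.8]
gripper_width: 0.0444
```

Request:
move_arm:
  increments:
    - {"linear":[0,0,0],"rotation":[0,0,0],"claw":0.52}
    - {"linear":[0,0,-3],"rotation":[0,0,0],"claw":0.52}
    - {"linear":[0,0,-8],"rotation":[0,0,0],"claw":0.52}
    - {"linear":[0,0,-20],"rotation":[0,0,0],"claw":0.6}
    - {"linear":[0,0,-30],"rotation":[0,0,0],"claw":0.8}

```text
t: 33.92
ee_pos: [0.4468, -0.0036, 0.1004]
eef_rot: [[0.001, 1.0, -0.004], [1.0, -0.001, -0.002], [-0.002, -0.004, -1.0]]
ft_force: [0.7, 0.5, -0.5]
gripper_width: 0.0526
```

Request:
move_arm:
  increments:
    - {"linear":[0,10,-40],"rotation":[0,0,0],"claw":0.8}
    - {"linear":[0,20,-35],"rotation":[0,0,0],"claw":0.8}
    - {"linear":[0,30,-20],"rotation":[0,0,0],"claw":0.8}
    - {"linear":[0,35,0],"rotation":[0,0,0],"claw":0.8}
    - {"linear":[0,35,0],"rotation":[0,0,0],"claw":0.8}

```text
t: 34.33
ee_pos: [0.5809, -0.0027, 0.1987]
eef_rot: [[-0.001, 1.0, 0.005], [1.0, 0.001, 0.002], [0.002, 0.005, -1.0]]
ft_force: [-0.6, 0.0, 1.1]
gripper_width: 0.0691
```

Request:
move_arm:
  increments:
    - {"linear":[0,0,0],"rotation":[0,0,0],"claw":0.8}
    - {"linear":[0,0,0],"rotation":[0,0,0],"claw":0.8}
    - {"linear":[0,0,0],"rotation":[0,0,0],"claw":0.8}
    - {"linear":[0,0,0],"rotation":[0,0,0],"claw":0.8}
    - {"linear":[0,0,0],"rotation":[0,0,0],"claw":0.8}

```text
t: 34.75
ee_pos: [0.5777, -0.0033, 0.1965]
eef_rot: [[0.001, 1.0, 0.001], [1.0, -0.001, 0.001], [0.001, 0.001, -1.0]]
ft_force: [0.1, 0.3, -0.1]
gripper_width: 0.0698
```

Run:
```python
from h import *
w=wrist('w9');b=r.snapshot('scene')['image'][150:350,80:380];t=r.snapshot('top')['image'][185:295,105:395]
f=lambda i,k:cv2.resize(i[...,::-1],None,fx=k,fy=k,interpolation=cv2.INTER_CUBIC)
c=np.zeros((600,800,3),np.uint8);x=f(b,1.6);c[:320,:480]=x;x=f(t,2);c[340:560,:580]=x
x=f(w['image'],.6);c[:x.shape[0],485:485+x.shape[1]]=x
cv2.imwrite('pics/m7.png',c);print(r.read_state()['ee_pos'],r.read_state()['ft_force'],r.read_state()['gripper_width'])
```

```text
34.75 [ 0.57769757 -0.00329192  0.19648846] [ 0.49531262 -0.00225254  0.35829186]
[ 0.57798629 -0.00310419  0.19634143] [-0.16370029  0.64475646 -0.19676907] 0.06971295527631706
```

View pics/m7.png

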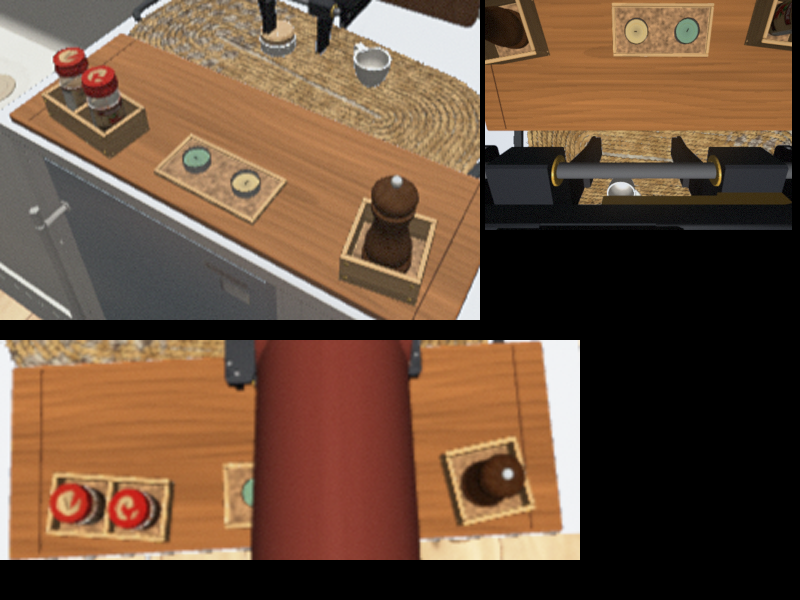

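Everything looks placed: jars in the caddy, mill in the stand, and tealights side by side in the tray. I do one numeric check of the tall items and then hand in.

Run:
```python
from h import *
s=dict(r.snapshot('top')); H,S,V=cv2.split(cv2.cvtColor(s['image'],cv2.COLOR_RGB2HSV))
m=(((H<5)|(H>172))&(S>165)&(V>120)).astype(np.uint8);m[:,205:]=0;m[:240]=0
a=np.radians(-6.1);R=np.array([[np.cos(a),-np.sin(a)],[np.sin(a),np.cos(a)]])
for k in cv2.findContours(m,0,1)[0]:
    if cv2.contourArea(k)>60:
        c,_=cv2.minEnclosingCircle(k);p=ray(s,*c,.139);print(c,p[:2],'caddy frame',R.T@(p[:2]-[.440,.253]))
k=ray(s,105+508/2,185+(474-340)/2,.174);a=np.radians(10.75);R=np.array([[np.cos(a),-np.sin(a)],[np.sin(a),np.cos(a)]])
print('mill knob in stand',R.T@(k[:2]-[.4483,-.2045]))
```

```text
(168.5, 268.5) [0.43485441 0.21759354] caddy frame [-0.00135402 -0.03575277]
(139.0, 266.0) [0.44381727 0.28387344] caddy frame [0.00051492 0.03110427]
mill knob in stand [-9.80820214e-04 -8.87899638e-05]
```

```bash
python3 -c "
from cell import r
print(r.finish_job())"
```

```text
the job is handed in; nothing more can be done
None
```

I moved all five items into their holders and handed the job in at about 35 s on the robot's clock. No verdict came back. One jar is in each caddy bay, the mill is in the stand, and both tealights lie side by side in the tray. The arm was clear of everything at the end, and the cup and timer were not touched.

- **Jars and mill:** the last top view put both jars within about 3 mm of their bay centres and the mill within about 1 mm of its stand's centre. These numbers use the holder positions I measured myself.
- **Tealights:** they looked flat, apart and well inside the tray. I checked this by eye only, because the arm blocked most of the tray from above.
- **Seating height:** I did not measure it separately. It rests on the release heights and on how things looked.
- **Disagreement between cameras:** the wrist camera read up to about 7 mm off the top camera at the caddy, and mostly 2–5 mm elsewhere. I followed the top camera for placing, because it agreed with the arm to about 1 mm.

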